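# Weigh a casting on the spring scale

### The arm

A 7-joint arm with a two-finger parallel gripper is mounted at the origin on the work surface. World frame = base frame: x ahead of the robot, y to its left, z up, the work surface at z = 0. Lengths are in m, angles in rad, forces in N, time in s.
With the tool pointing down it reaches from about 0.425 to 0.875 m from the base axis. Payload 4.7 kg.
Tool frame: the origin (TCP) lies on the centre line of the jaws, within the pads' length; the fingertips stand 14 mm ahead of it and the grasp point (between the pads) lies 5 mm behind it; z points along the fingers, y is the direction in which the jaws open and shut (so a half turn about z gives the same grasp; the last joint's range is limited). The gripper opens to 87 mm and grips with 3 to 60 N. Pads are 19 mm wide; open, the fingers measure 117 mm over their backs; the gripper's body (75 mm by 190 mm) begins 51 mm behind the grasp point.
Start: joints at [1.277, 0.321, -0.07, 1.45, 0.023, 1.371, -0.057], TCP at [0.197, -0.619, 0.237] pointing down, gripper open.
Joint ranges: [-2.86, 2.86], [-0.3, 2.09], [-1.38, 1.24], [0.06, 2.45], [-1.56, 4.7], [0.09, 2.05], [-2.69, 2.69]. Speed limits (rad/s): [2.57, 2.57, 3.14, 3.14, 3.14, 3.14, 3.14].

### API

Orientations are given as a rotation vector (axis times angle).
In Python, from bench import ctrl gives the robot as it stands. The module is installed in compiled form; this text tells all that it offers.
- The arm moves only by the tool step_arm, never from a script. Its argument "plan" is a list of rows, each a list of 3 entries, a list of its own where there are three numbers: the turn, a rotation vector about the tool's x, y, z in rad, then the shift along the tool's x, y, z in m, then the closure in counts, from 0 (fully open) to 255 (shut). In form: [[[rx, ry, rz], [x, y, z], hand], ...]. A call has exactly 10 rows; each row is the pose to reach, as a shift and turn from the pose commanded when the call began, along the tool's axes at that moment; what a row does not reach only later rows make up. A row lasts 1/8 s, in which the tool goes at most 62.5 mm and 10.7 degrees, less where a joint would pass 70% of its speed; a pose out of reach is approached as far as the arm can. A call with a gripper value outside its range is refused whole. The fingers move at their own pace and stop on an object; "squeeze" is the grip in N (left out, the last holds). Time passes only in rows, so rows that repeat a pose let the fingers close, or fill a call up. It gives the time, the measured TCP pose, the force and the opening at its end, in the units of the state.
- ctrl.get_state(): the state, without advancing time (a new reading comes with each control period).
- ctrl.get_image(name): name is "side" or "top"; returns the picture (384x512x3 uint8, red, green, blue); there is no depth.
- ctrl.calibration(name): a dict with "fov_y" (degrees; the focal length in pixels is half the picture's height over the tangent of half this angle, whatever the lens; pixels are square), "cx", "cy" (the principal point, pixels), "rvec" (rotation vector, rad) and "tvec" (3), from world to camera coordinates, as OpenCV has them. Camera axes: x right, y down, z forward; pixel columns grow to the right and rows downward; lengths in m; the calibration is good to about 2 mm. A picture is of the moment at which its call begins. calibration takes no time and is no camera call.
- ctrl.close_job(): hands the job in, once; it reports no verdict.
Trained networks look in the newest picture that a camera, given by its name, has taken for a name from the list of things; names that differ only in an ending like _2 or _b are one class to them, and where a whole thing is asked for, a point or a joint stands for the part that bears it (a point fixed in the world has none). Each returns a list of dicts, best first, with "score" (0 to 1); they miss things now and then, are a little off and sometimes report something else, mostly with a low value. They report only what shows in the picture. A call takes as long as a camera call. They do not tell look-alikes from the thing itself.
- ctrl.cut_out(camera, label): "pixels" (384x512 bool, what is visible of it) and "rect" ([left, top, width, height] in pixels, round what is visible of it).
The state is a dict: "time": time; "joint_positions": joint angles; "qd": joint speeds; "joint_torque": joint torques, N m; "position": TCP position; "tool_rot": TCP orientation; "ft_force": force on the tool from outside, world axes, zero at the start; "torque": the same for the moment, N m; "grip_width": opening from 0.0 (shut) to 1.0 (fully open).
Only numpy, scipy, OpenCV 4.12 (cv2) and the standard library are available. Lean on these libraries where they do the work, as an engineer would, in place of code of your own. Each camera call takes 0.05 s, during which the arm holds its last target.

### The job

Draw the parts board well out from under the wire shelf, take the casting that has the ring on top and hang it by its ring on the spring scale's hook, gently, so that the scale never hits its bottom stop. Let go and wait until it hangs still, then slide the marker so that it is level with the scale's pointer. Leave the other two castings standing in their stalls and everything else on the bench where it is.

Things in the scene. Friction and masses are not known exactly. Their poses are not given: they have to be found in the camera images.
- rack: Low wire shelf, fixed: four posts, four level bars (8 mm thick, at x = -50, -12, 27, 65 mm of its frame, tops 116 mm above the bench), 245 mm wide. Origin on the bench under the middle of the stalls when the board is fully in; its -x axis is the direction in which the board slides out, roughly towards the robot. The stalls are at y = -58, 0 and 58 mm of its frame.
- board (a joint): How far the parts board is drawn out, m: 0 fully in (at the start), 0.15 at its stop. About 1.2 N of friction; stays where left. Grey board 155 x 200 mm, top 14 mm above the bench, four upright dividers (54 mm long, 5 mm thick, tops 80 mm above the bench) making three stalls side by side, 53 mm wide, open front and rear. Out 0.13 or more, the stalls are clear of the shelf for a gripper from above.
- board_lip (a point): Point on the top of the board's flat front lip, 14 mm above the bench, midway across the board, 30 mm behind its front edge and 53 mm in front of the dividers; moves with the board. The lip is smooth and clear over the full 200 mm width: press down on it and pull to draw the board out.
- casting: The casting to weigh: aluminium block 58 (own x) x 40 (own y) x 42 mm high, on its top an upright steel ring of 7 mm bar, 36 mm outside, its 22 mm hole looking along own x, its top 69 mm above the underside. 0.28 to 0.56 kg. Starts in one stall, length along rack x, 2 mm past the dividers at each end; no room for fingers at its sides there. Origin: centre of the underside, z up through the ring.
- ring_hole (a point): Centre of the hole of the casting's ring, 51 mm above its underside.
- casting_boss: Another casting, same block without a ring: one round boss 24 mm across, 22 mm high on top. Stands in a stall; stays there. Origin: centre of the underside.
- casting_twin: Another casting, same block without a ring: two studs 12 mm across, 18 mm high on top. Stands in a stall; stays there. Origin: centre of the underside.
- stand: Stand of the spring scale, fixed, with all it carries. Base plate 18 mm thick, from -55 to 145 mm in own x and -35 to 75 mm in own y. Scale column 18 mm across at its origin, 330 mm high; marker rod 10 mm across at x = 110 mm; bridge between them at 290 mm. Origin: foot of the scale column on the bench; the hook and the marker's arm point along its own -y.
- scale_hook (a joint): How far the spring scale's carriage is pulled down, in m: 0 unloaded, bottom stop at 0.09. Spring 100 N/m (about 0.1 m per kg), lightly damped: bounces for a second or two after loading.
- hook_seat (a point): Axis of the hook's straight level wire (5 mm thick) where the ring should hang: 85 mm out from the column axis along the stand's -y, 200 mm above the bench when unloaded; moves with the carriage. The wire runs level from the column to 110 mm out. A brass carriage 28 mm across runs on the column.
- hook_tip (a point): End of the hook's upturned tip, 113 mm out from the column axis, 9 mm above the wire's axis (the bar's rounded end reaches 2.5 mm further).
- pointer (a point): Free end of the scale's thin dark pointer, level with the hook wire, 92 mm from the column axis along the stand's own +x; moves with the carriage.
- marker (a joint): How far the sliding marker is pushed down its rod, in m: 0 at the top (200 mm above the bench), 0.09 at the bottom. Moves either way with about 2 N of friction and stays where it is left.
- marker_line (a point): The marker's index edge, beside the pointer's end, level with the middle of the marker and of its knob; to be set to the same height as the pointer.
- marker_grip (a point): Centre of the marker's black knob (16 mm in stand x, 22 mm in stand y, 16 mm high), on an arm 85 mm out from the marker rod along the stand's -y; at x = 110 mm, y = -85 mm of the stand's frame.
- bearing: Bystander: steel bearing ring, 52 mm across, 15 mm high, lying flat. Origin: centre of the underside.
- bushing: Bystander: brass flanged bushing, 36 mm across, 28 mm high, standing. Origin: centre of the underside.
- brush: Bystander: parts brush 190 mm long, lying along its own x, up to 42 mm wide. Origin: about its middle.
- wrench: Bystander: wrench 180 mm long, lying along its own x, up to 45 mm wide. Origin: about its middle.
- bottle: Bystander: white plastic bottle with a cap, 60 mm across, 170 mm high, standing. Origin: centre of the underside.
- can: Bystander: steel can, 64 mm across, 100 mm high, standing. Origin: centre of the underside.
Mind the look-alikes: they are no part of the job. What is shaped like the casting but green is not meant.

How it is judged:
On the way, in this order (a step that is already met when the one before it is completed fails the run):
1. the parts board is drawn out at least 110 mm (value of joint board above 0.11 m), for 0.1 s.
2. the ringed casting hangs from the hook, released and still (contact force between casting and stand above 1.5 N and distance between ring_hole and hook_seat below 0.045 m and value of joint scale_hook above 0.018 m and contact force between the fingers and casting below 0.1 N and linear speed of casting below 0.03 m/s), for 0.4 s.
At the end, for the whole second after the job is handed in: The ringed casting hangs freely by its ring on the scale's hook, still (under 30 mm/s), the marker's index within 4 mm of the pointer's height, the board still drawn out at least 110 mm, the other castings standing in their stalls (contact force between casting and stand above 1.5 N and distance between ring_hole and hook_seat below 0.045 m and value of joint scale_hook above 0.018 m and linear speed of casting below 0.03 m/s and height (world z) of casting above 0.04 m and z of marker_line in the frame of pointer between -0.004 and 0.004 m and value of joint board above 0.11 m); the robot touches nothing.
It fails at once if the scale driven onto its bottom stop (value of joint scale_hook above 0.087 m).
It fails at once if another casting tipped or lifted out of its stall (angle between any of casting_boss, casting_twin's own z axis and vertical above 0.4 rad or height (world z) of any of casting_boss, casting_twin above 0.04 m or height (world z) of any of casting_boss, casting_twin below 0.008 m).
It fails at once if a bystander moved more than 30 mm (distance of any of bearing, bushing, brush, wrench, bottle, can from where it was at the start of the episode above 0.03 m).
It also fails if it takes over 72 s, if anything falls off the work surface, if the arm or the gripper's body presses on something with over 40 N, if the wrist force passes 120 N, or if a joint passes its speed limit or range.

## Working session

There is one attempt and no reset: what is moved stays moved. The work goes in short steps, Python scripts to look and compute and a tool call to move; the robot and the scene stay as the last step left them, time stands still between calls to the robot, and variables do not carry over. Pictures are saved under pics/ and viewed, and the job is handed in when it is done.

Besides the shell and the picture viewer there is one more tool, called after "Request:" by a JSON object that holds its "method" and its "body", one argument or row to a line. step_arm: Moves the arm, as the interface text tells. Its arguments: {"type":"object","properties":{"plan":{"type":"array"},"squeeze":{"type":"number"}},"required":["plan"]}

```bash
mkdir -p pics; ls; python3 - <<'E'
from bench import ctrl
import cv2
for n in("side","top"):
    im=ctrl.get_image(n); cv2.imwrite(f"pics/{n}0.png",im[:,:,::-1]); print(n,ctrl.calibration(n))
s=ctrl.get_state()
for k in s: print(k,s[k])
E
```

```text
pics
side {'fov_y': 48.20535701381282, 'cx': 246.700310457312, 'cy': 197.65048985926876, 'rvec': array([ 0.82841536, -2.55531666,  1.10705968]), 'tvec': array([0.4226574 , 0.37247382, 1.08178877])}
top {'fov_y': 49.966231598904095, 'cx': 244.79556025479332, 'cy': 190.66967249815946, 'rvec': array([ 2.17656988, -2.1344844 ,  0.08300169]), 'tvec': array([-0.02943438,  0.57454816,  1.25052819])}
time 0.1
joint_positions [ 1.27709863  0.32175673 -0.07008944  1.45158548  0.02264     1.37080478
 -0.05691824]
qd [ 0.0001211   0.00110027 -0.00062886 -0.00237916  0.00117926  0.00153617
  0.00035936]
joint_torque [ 9.04893773e-05 -4.92571414e+01 -4.05655531e-01 -3.13401997e+01
 -6.42249640e-02  3.94579454e-02  6.93546281e-05]
position [ 0.19672047 -0.61900452  0.23554952]
tool_rot [-3.10275527e+00 -4.81352662e-01  6.30372107e-04]
ft_force [ 0.00522329 -0.4945276   0.37268664]
torque [-0.01696548 -0.04467916 -0.04185615]
grip_width 0.9992481062640355
```

View pics/side0.png

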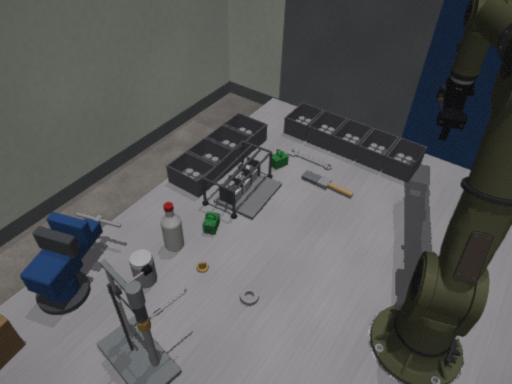

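View pics/top0.png

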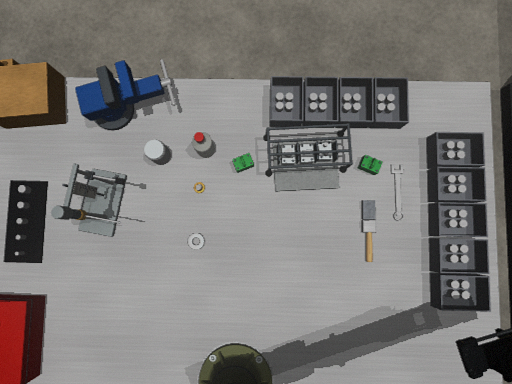

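The side view shows the rack at about (240,180) and the stand at about (135,330). The top view has the rack at about (308,150), the board lip at (307,180) and the stand at (95,200). I'll zoom in and query the networks.

```bash
cat > h.py <<'E'
import numpy as np, cv2
from scipy.optimize import least_squares
from bench import ctrl
def cam(n):
    c=ctrl.calibration(n); f=192/np.tan(np.radians(c['fov_y']/2))
    K=np.array([[f,0,c['cx']],[0,f,c['cy']],[0,0,1.]]); return K,np.array(c['rvec'],float),np.array(c['tvec'],float)
C={n:cam(n) for n in('side','top')}
def proj(n,P):
    K,r,t=C[n]; return cv2.projectPoints(np.array(P,float).reshape(-1,3),r,t,K,None)[0].reshape(-1,2)
def ray(n,uv):
    K,r,t=C[n]; R=cv2.Rodrigues(r)[0]; d=R.T@np.linalg.solve(K,[uv[0],uv[1],1]); return -R.T@t,d
def onz(n,uv,z):
    o,d=ray(n,uv); return o+d*(z-o[2])/d[2]
def tri(us,ut):
    a=[]
    P=[C[n][0]@np.c_[cv2.Rodrigues(C[n][1])[0],C[n][2]] for n in('side','top')]
    X=cv2.triangulatePoints(P[0],P[1],np.array(us,float).reshape(2,1),np.array(ut,float).reshape(2,1)).ravel(); X=X[:3]/X[3]
    e=[np.round(proj('side',X)[0]-us,1),np.round(proj('top',X)[0]-ut,1)]
    return X,e
def save(im,name,rect=None,s=1):
    if rect: l,t,w,h=rect; im=im[t:t+h,l:l+w]
    cv2.imwrite('pics/'+name,cv2.resize(im[:,:,::-1],None,fx=s,fy=s,interpolation=cv2.INTER_CUBIC))
E
python3 - <<'E'
from h import *
a=ctrl.get_image('side');b=ctrl.get_image('top')
save(a,'s_rack.png',(190,130,110,100),7)
save(b,'t_rack.png',(255,115,105,85),7)
save(a,'s_stand.png',(80,230,120,154),5 if 0 else 3.8)
save(b,'t_stand.png',(40,145,120,105),6)
for n in('side','top'):
  for l in('casting','casting_boss','casting_twin','rack','board','board_lip','stand','hook_seat','hook_tip','pointer','marker','ring_hole'):
    r=ctrl.cut_out(n,l)
    print(n,l,[(round(float(x['score']),2),[int(v) for v in x['rect']],int(x['pixels'].sum())) for x in r][:4])
for n in C:
    o,_=ray(n,(0,0)); print(n,o)
E
```

```text
side casting [(0.67, [239, 172, 12, 19], 122), (0.61, [201, 213, 16, 21], 330), (0.59, [115, 262, 37, 33], 150), (0.51, [271, 148, 17, 20], 240)]
side casting_boss [(0.57, [225, 181, 17, 16], 152), (0.56, [130, 247, 27, 44], 640)]
side casting_twin []
side rack [(0.81, [201, 141, 80, 79], 2379)]
side board [(0.86, [212, 156, 67, 60], 1590), (0.71, [289, 149, 43, 21], 203)]
side board_lip [(0.61, [210, 155, 74, 59], 1582)]
side stand [(0.87, [97, 260, 88, 123], 5118)]
side hook_seat [(0.64, [121, 287, 62, 43], 254)]
side hook_tip [(0.87, [122, 286, 64, 45], 299)]
side pointer [(0.81, [119, 284, 68, 48], 274), (0.56, [244, 161, 10, 19], 74)]
side marker [(0.73, [288, 149, 42, 20], 284)]
side ring_hole [(0.85, [204, 215, 16, 19], 291), (0.77, [271, 150, 19, 13], 255), (0.5, [236, 174, 16, 18], 119)]
top casting [(0.59, [298, 142, 16, 22], 246), (0.58, [358, 156, 25, 19], 313), (0.58, [231, 157, 23, 19], 271)]
top casting_boss [(0.74, [279, 142, 16, 25], 224)]
top casting_twin [(0.52, [321, 141, 11, 19], 239)]
top rack [(0.83, [262, 124, 88, 65], 3362), (0.16, [300, 143, 12, 21], 245)]
top board [(0.67, [78, 207, 32, 14], 62), (0.63, [274, 137, 65, 51], 1933)]
top board_lip [(0.75, [275, 141, 61, 49], 1836)]
top stand [(0.93, [50, 161, 75, 76], 3232)]
top hook_seat [(0.74, [273, 142, 64, 49], 1977), (0.62, [79, 207, 7, 12], 59), (0.21, [280, 143, 14, 19], 246)]
top hook_tip [(0.53, [80, 207, 37, 15], 110)]
top pointer [(0.61, [79, 209, 6, 9], 33), (0.2, [191, 134, 26, 20], 429)]
top marker [(0.69, [84, 166, 38, 15], 199), (0.56, [75, 208, 42, 14], 101)]
top ring_hole [(0.78, [233, 150, 24, 21], 272), (0.75, [356, 156, 25, 15], 299), (0.49, [299, 143, 13, 18], 254), (0.23, [317, 141, 15, 21], 233)]
side [0.03975858 0.68343847 1.00944246]
top [ 0.44313873 -0.05342365  1.30213929]
```

View pics/s_rack.png

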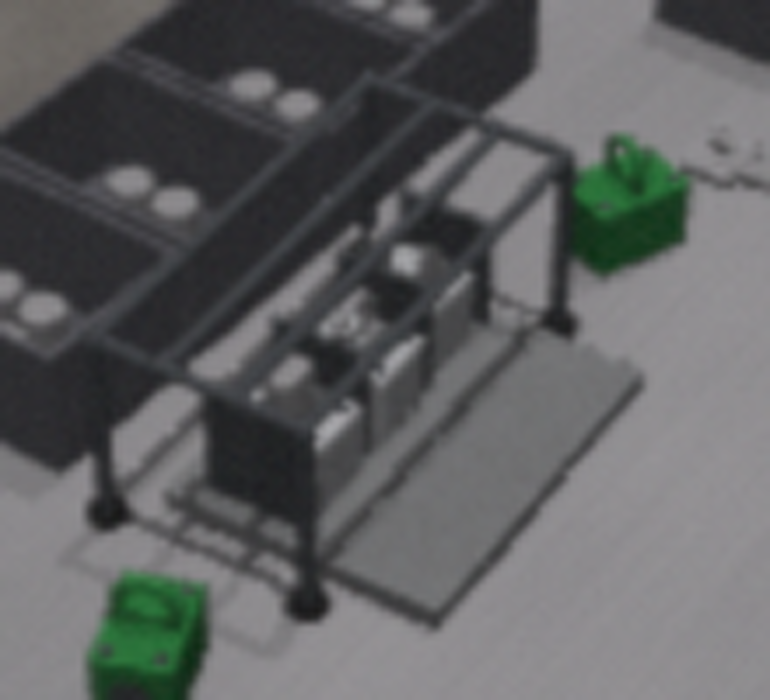

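View pics/t_rack.png

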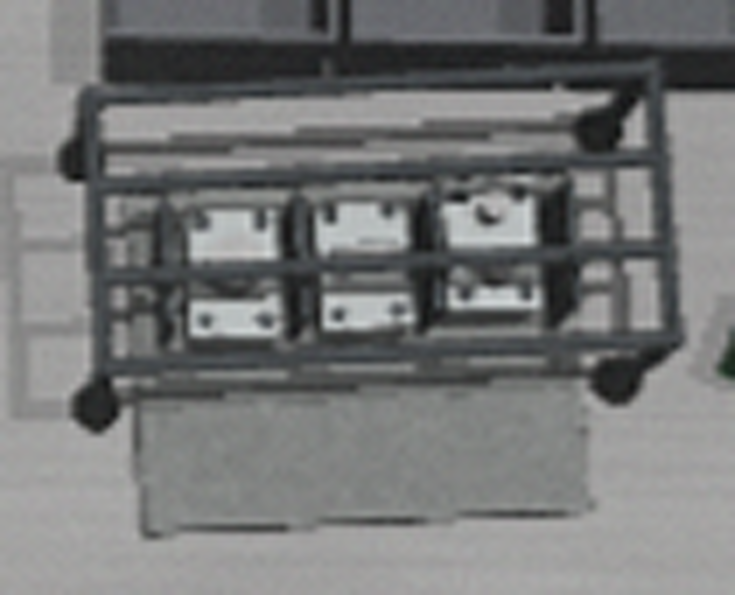

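View pics/s_stand.png

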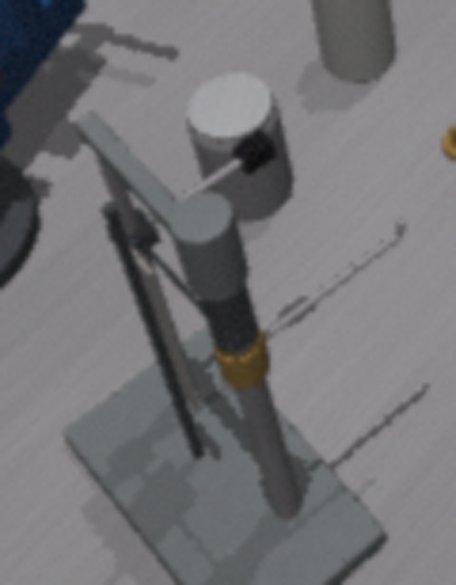

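View pics/t_stand.png

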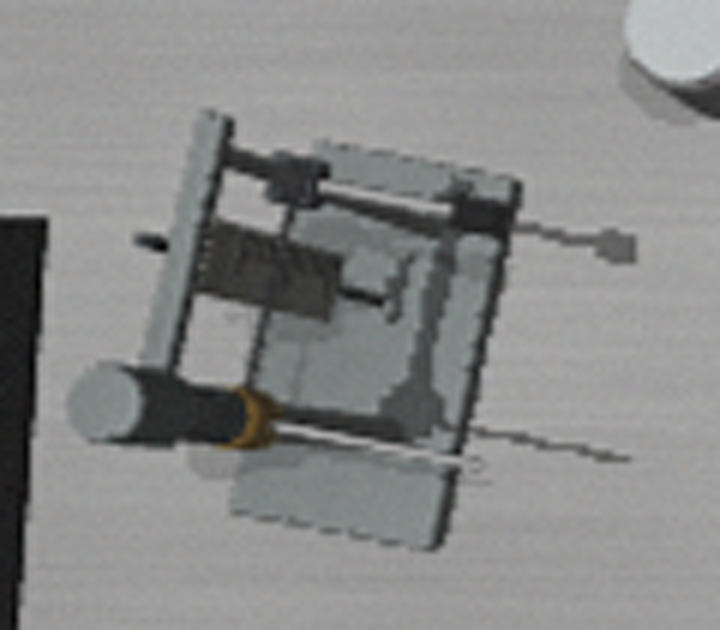

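```bash
cat > fit.py <<'E'
from h import *
def fit(obs,x0):
    def P(p,q): c,s=np.cos(p[2]),np.sin(p[2]); return [p[0]+c*q[0]-s*q[1],p[1]+s*q[0]+c*q[1],q[2]]
    def f(p): return np.concatenate([proj(n,P(p,q))[0]-uv for n,q,uv in obs])
    r=least_squares(f,x0,loss='soft_l1'); return r.x,f(r.x).reshape(-1,2)
E
python3 - <<'E'
from fit import *
T=lambda u,v:np.array([255+u/7,115+v/7]); S=lambda u,v:np.array([190+u/7,130+v/7])
b=.014
obs=[('top',(-.11,.1,b),T(145,528)),('top',(-.11,-.1,b),T(590,508)),
('side',(-.11,.1,b),S(435,612)),('side',(-.11,-.1,b),S(643,375)),
('top',(-.05,.1225,.116),T(103,372)),('top',(-.05,-.1225,.116),T(680,342)),('top',(.065,.1225,.116),T(88,93)),('top',(.065,-.1225,.116),T(655,70)),
('side',(-.05,.1225,.116),S(312,428)),('side',(-.05,-.1225,.116),S(565,160)),('side',(.065,.1225,.116),S(100,338)),('side',(.065,-.1225,.116),S(372,80))]
p,e=fit(obs,[.75,-.15,0]); print('rack',p); print(e.round(1))
T=lambda u,v:np.array([40+u/6,145+v/6]); S=lambda u,v:np.array([80+u/3.8,230+v/3.8])
obs=[('top',(.145,-.035,.018),T(520,180)),('top',(-.055,-.035,.018),T(437,548)),('top',(-.055,.075,.018),T(230,512)),('top',(.145,.075,.018),T(320,140)),
('top',(.110,-.085,.2),T(483,213)),('side',(.110,-.085,.2),S(255,150)),('top',(0,0,.33),T(105,402)),('side',(0,0,.33),S(205,217)),('side',(-.055,-.035,.018),S(385,535)),('side',(.145,.075,.018),S(68,435)),
('top',(0,-.115,.209),T(480,465))]
p,e=fit(obs,[.4,.4,0.1]); print('stand',p); print(e.round(1))
E
```

```text
rack [ 0.69374818 -0.20618043  0.0685932 ]
[[-0.3  0.6]
 [ 0.1  0.3]
 [ 1.   0.5]
 [ 0.7 -0.4]
 [-1.5 -0.8]
 [ 0.7 -0.9]
 [-1.4  0.4]
 [ 1.3 -0.8]
 [-1.3  0.7]
 [ 1.5 -1.8]
 [-1.3  0.5]
 [ 0.7 -1. ]]
stand [ 0.48413127  0.41957047 -0.17238451]
[[-0.8 -0.5]
 [-1.   0.4]
 [-0.4 -0.4]
 [-0.9 -0.3]
 [-0.5  0.4]
 [ 0.8  0.4]
 [ 0.   0.2]
 [ 0.1 -0.3]
 [ 1.1 -1.2]
 [-1.1 -1.3]
 [ 0.6  0.2]]
```

```bash
python3 - <<'E'
from h import *
a=ctrl.get_image('side');b=ctrl.get_image('top')
save(a,'s_grip.png',(410,40,100,120),5)
save(b,'t_grip.png',(430,300,82,84),7)
s=ctrl.get_state(); R=cv2.Rodrigues(np.array(s['tool_rot']))[0]; print(R.round(3))
p=np.array(s['position'])
for n in C: print(n,[proj(n,p+R@np.array(q)).round(0).tolist()[0] for q in [(0,0,.014),(0,.0585,.0),(0,-.0585,0),(0,.095,-.056),(0,-.095,-.056),(.0375,0,-.056),(-.0375,0,-.056)]])
E
```

```text
[[ 0.953  0.303 -0.   ]
 [ 0.303 -0.953 -0.   ]
 [-0.     0.    -1.   ]]
side [[441.0, 132.0], [443.0, 118.0], [443.0, 138.0], [448.0, 98.0], [449.0, 129.0], [436.0, 111.0], [462.0, 115.0]]
top [[480.0, 337.0], [505.0, 332.0], [460.0, 345.0], [535.0, 333.0], [457.0, 356.0], [490.0, 329.0], [501.0, 361.0]]
```

View pics/s_grip.png

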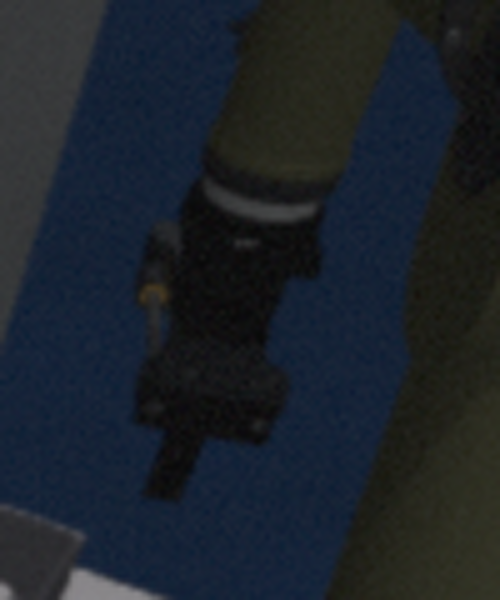

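View pics/t_grip.png

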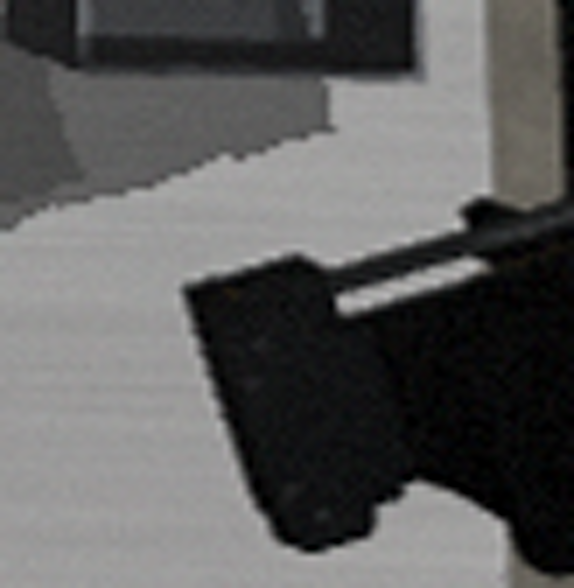

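```bash
cat > mv.py <<'E'
from h import *
RK=np.array([.69375,-.20618,.0686]); ST=np.array([.48413,.41957,-.1724])
def fr(F,q): 
    c,s=np.cos(F[2]),np.sin(F[2]); return np.array([F[0]+c*q[0]-s*q[1],F[1]+s*q[0]+c*q[1],q[2]])
def inv(F,P):
    c,s=np.cos(F[2]),np.sin(F[2]); d=np.array(P[:2])-F[:2]; return np.array([c*d[0]+s*d[1],-s*d[0]+c*d[1],P[2]])
def rel(target,xhead,start=None,R=None):
    """TCP target world, tool x heading (rad), tool pointing down -> turn, shift in current tool frame"""
    s=ctrl.get_state()
    if start is None: start=np.array(s['position'])
    if R is None: R=cv2.Rodrigues(np.array(s['tool_rot']))[0]
    c,sn=np.cos(xhead),np.sin(xhead); G=np.array([[c,sn,0],[sn,-c,0],[0,0,-1.]])
    print('turn',cv2.Rodrigues(R.T@G)[0].ravel().round(4),'shift',(R.T@(np.array(target)-start)).round(4))
def st():
    s=ctrl.get_state(); R=cv2.Rodrigues(np.array(s['tool_rot']))[0]
    print('t',round(s['time'],2),'p',np.round(s['position'],4),'xhead',np.arctan2(R[1,0],R[0,0]).round(4),'z',R[:,2].round(3),'F',np.round(s['ft_force'],2),'gw',round(s['grip_width'],3),'q',np.round(s['joint_positions'],2))
E
python3 - <<'E'
from mv import *
print(fr(RK,(-.1,0,0))); rel(fr(RK,(-.102,0,.14)),RK[2])
for n in('bottle','can','bearing','bushing'):
    for c in C:
        r=ctrl.cut_out(c,n); print(n,c,[(x['rect'],round(float(x['score']),2),onz(c,np.array(x['rect'][:2])+np.array(x['rect'][2:])/2,.0).round(3)) for x in r[:1]])
E
```

```text
[ 0.59398521 -0.21303462  0.        ]
turn [0.     0.     0.2392] shift [ 0.4996 -0.2675  0.0965]
bottle side [([160.2, 201.5, 22.4, 52.5], 0.63, array([0.77 , 0.064, 0.   ]))]
bottle top [([192.3, 130.5, 23.4, 26.0], 0.95, array([0.729, 0.117, 0.   ]))]
can side [([130.1, 250.0, 28.2, 37.9], 0.72, array([0.722, 0.231, 0.   ]))]
can top [([144.2, 141.5, 27.2, 25.9], 0.81, array([0.69 , 0.266, 0.   ]))]
bearing side [([239.9, 286.6, 20.8, 17.3], 0.76, array([0.42 , 0.122, 0.   ]))]
bearing top [([185.5, 233.9, 17.6, 14.6], 0.43, array([0.415, 0.138, 0.   ]))]
bushing side [([195.0, 266.1, 12.4, 9.9], 0.5, array([0.583, 0.139, 0.   ]))]
bushing top [([191.3, 183.9, 13.1, 10.4], 0.5, array([0.58 , 0.132, 0.   ]))]
```

Request:
{"method": "step_arm", "body": {
  "plan": [
    [[0,0,0.24],[0.5,-0.2675,0.0],255],
    [[0,0,0.24],[0.5,-0.2675,0.0],255],
    [[0,0,0.24],[0.5,-0.2675,0.0],255],
    [[0,0,0.24],[0.5,-0.2675,0.0],255],
    [[0,0,0.24],[0.5,-0.2675,0.05],255],
    [[0,0,0.24],[0.5,-0.2675,0.0965],255],
    [[0,0,0.24],[0.5,-0.2675,0.0965],255],
    [[0,0,0.24],[0.5,-0.2675,0.0965],255],
    [[0,0,0.24],[0.5,-0.2675,0.0965],255],
    [[0,0,0.24],[0.5,-0.2675,0.0965],255]
  ],
  "squeeze": 20
}}

```text
time: 3.15
position: [0.5942, -0.2076, 0.1385]
tool_rot: [-3.136, -0.117, 0.001]
ft_force: [-0.7, 0.4, 0.2]
grip_width: 0.018
```

```bash
python3 - <<'E'
from mv import *
st(); rel(fr(RK,(-.102,0,.034)),RK[2]); print(inv(RK,ctrl.get_state()['position']))
E
```

```text
t 3.15 p [ 0.5942 -0.2076  0.1385] xhead 0.0744 z [-0.001  0.003 -1.   ] F [-0.66  0.38  0.2 ] gw 0.018 q [ 0.6   0.37 -0.37  1.61  0.14  1.19 -1.3 ]
turn [-0.0033  0.0006  0.0058] shift [-0.0025  0.0057  0.1045]
[-0.09942522  0.00537525  0.13854395]
```

Request:
{"method": "step_arm", "body": {
  "plan": [
    [[0,0,0],[-0.004,0.0,0.05],255],
    [[0,0,0],[-0.004,0.0,0.09],255],
    [[0,0,0],[-0.004,0.0,0.1],255],
    [[0,0,0],[-0.004,0.0,0.106],255],
    [[0,0,0],[-0.004,0.0,0.109],255],
    [[0,0,0],[-0.004,0.0,0.111],255],
    [[0,0,0],[-0.004,0.0,0.112],255],
    [[0,0,0],[-0.004,0.0,0.113],255],
    [[0,0,0],[-0.004,0.0,0.113],255],
    [[0,0,0],[-0.004,0.0,0.113],255]
  ]
}}

```text
time: 4.4
position: [0.5889, -0.2135, 0.0284]
tool_rot: [3.139, 0.106, 0.001]
ft_force: [-0.5, -0.1, 5.3]
grip_width: 0.004
```

Request:
{"method": "step_arm", "body": {
  "plan": [
    [[0,0,0],[0,0,0.003],255],
    [[0,0,0],[-0.01,0.0,0.004],255],
    [[0,0,0],[-0.03,0.0,0.004],255],
    [[0,0,0],[-0.055,0.0,0.004],255],
    [[0,0,0],[-0.08,0.0,0.004],255],
    [[0,0,0],[-0.105,0.0,0.004],255],
    [[0,0,0],[-0.13,0.0,0.004],255],
    [[0,0,0],[-0.145,0.0,0.004],255],
    [[0,0,0],[-0.155,0.0,0.004],255],
    [[0,0,0],[-0.155,0.0,0.004],255]
  ]
}}

```text
time: 5.65
position: [0.4383, -0.2239, 0.0281]
tool_rot: [3.137, 0.107, 0.013]
ft_force: [-1.3, 5.9, 25.9]
grip_width: 0.002
```

```bash
python3 - <<'E'
from mv import *
st(); b=ctrl.get_image('top'); a=ctrl.get_image('side')
save(b,'t1.png',(255,115,105,130),5); save(a,'s1.png',(190,130,130,110),6)
E
```

```text
t 5.65 p [ 0.4383 -0.2239  0.0281] xhead 0.0684 z [ 0.009 -0.003 -1.   ] F [-1.3   5.88 25.86] gw 0.002 q [ 0.75  0.22 -0.36  2.05  0.1   0.88 -1.16]
```

View pics/t1.png

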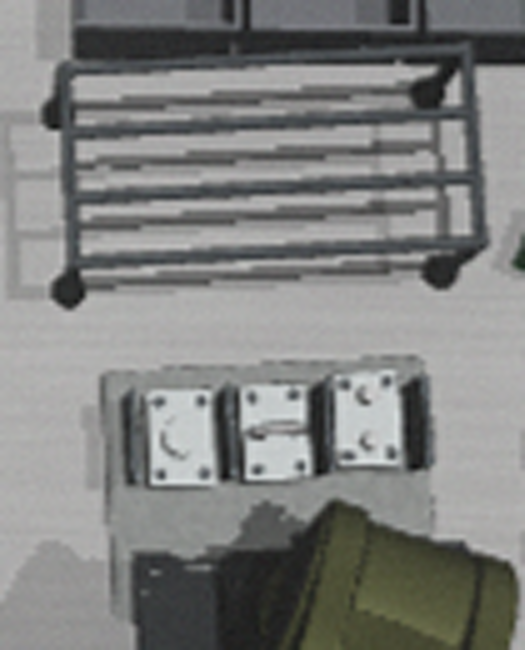

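View pics/s1.png

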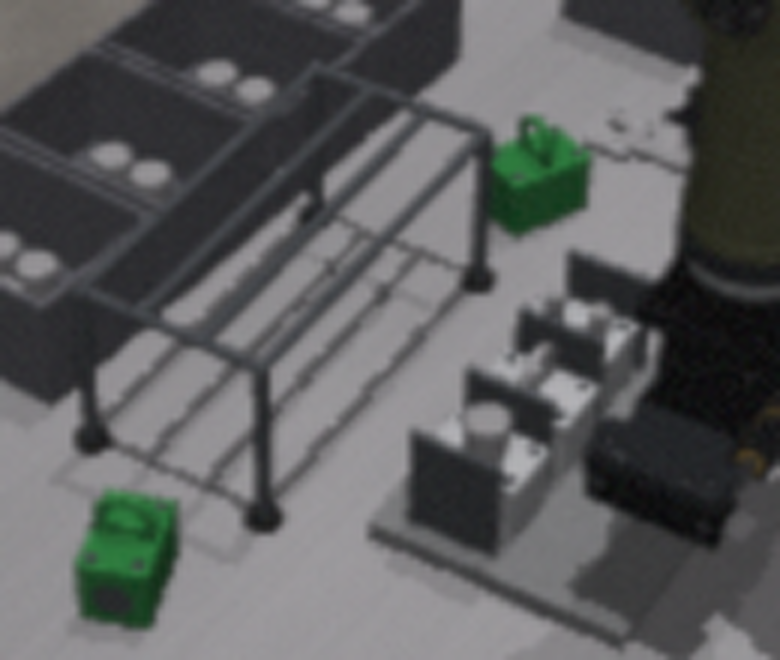

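```bash
python3 - <<'E'
from mv import *
cs=[(242,388),(308,382),(312,478),(245,484)]
P=np.array([onz('top',(255+u/5,115+v/5),.056) for u,v in cs]); print(P.round(4)); print(P.mean(0),inv(RK,P.mean(0)))
# side: top face corners of middle casting for height check (crop/6)
X,e=tri((190+545/6,130+372/6),(255+275/5,115+430/5)); print('ring-ish',X,e)
# boss top
X,e=tri((190+489/6,130+412/6),(255+172/5,115+434/5)); print('boss top',X,inv(RK,X),e)
print([proj('side',fr(RK,(-.15,0,z))).round(1)-[190,130] for z in(.014,.056,.083)])
rel(fr(RK,(-.158,0,.16)),RK[2]+np.pi/2)
E
```

```text
[[ 0.5696 -0.1966  0.056 ]
 [ 0.574  -0.2364  0.056 ]
 [ 0.5159 -0.239   0.056 ]
 [ 0.5115 -0.1988  0.056 ]]
[ 0.54274653 -0.21769154  0.056     ] [-0.15143738 -0.00113375  0.056     ]
ring-ish [ 0.54186534 -0.21531414  0.07155377] [array([-0.4, -0. ]), array([0.2, 0.5])]
boss top [ 0.53709649 -0.1520887   0.09277828] [-0.1525773   0.06470208  0.09277828] [array([-0.3, -0. ]), array([0.2, 0.3])]
[array([[88.9, 74.2]]), array([[89.7, 65. ]]), array([[90.2, 58.9]])]
turn [ 0.0093 -0.0039 -1.5705] shift [ 0.0988  0.0003 -0.1311]
```

Request:
{"method": "step_arm", "body": {
  "plan": [
    [[0,0,0],[0,0,-0.04],255],
    [[0,0,0],[0,0,-0.09],255],
    [[0,0,-0.18],[0.0,0.0,-0.131],0],
    [[0,0,-0.36],[0.05,0.0,-0.131],0],
    [[0,0,-0.54],[0.097,0.0,-0.131],0],
    [[0,0,-0.72],[0.097,0.0,-0.131],0],
    [[0,0,-0.9],[0.097,0.0,-0.131],0],
    [[0,0,-1.08],[0.097,0.0,-0.131],0],
    [[0,0,-1.26],[0.097,0.0,-0.131],0],
    [[0,0,-1.44],[0.097,0.0,-0.131],0]
  ]
}}

```text
time: 7.0
position: [0.5306, -0.2172, 0.1543]
tool_rot: [2.283, 2.157, -0.0]
ft_force: [-0.1, -0.3, -0.6]
grip_width: 0.835
```

```bash
python3 - <<'E'
from mv import *
st(); print(inv(RK,ctrl.get_state()['position'])); rel(fr(RK,(-.160,-.0005,.11)),RK[2]+np.pi/2)
E
```

```text
t 7.0 p [ 0.5306 -0.2172  0.1543] xhead 1.5139 z [ 0. -0. -1.] F [-0.05 -0.3  -0.56] gw 0.835 q [ 0.81  0.26 -0.54  1.74  0.14  1.19  0.18]
[-1.63547592e-01  1.41747478e-04  1.54284880e-01]
turn [ 0.0003  0.0004 -0.1255] shift [-0.0002  0.0036  0.0443]
```

Request:
{"method": "step_arm", "body": {
  "plan": [
    [[0,0,-0.1255],[0,0.0036,0.02],0],
    [[0,0,-0.1255],[0,0.0036,0.04],0],
    [[0,0,-0.1255],[0,0.0036,0.045],0],
    [[0,0,-0.1255],[0,0.0036,0.045],0],
    [[0,0,-0.1255],[0,0.0036,0.065],0],
    [[0,0,-0.1255],[0,0.0036,0.085],0],
    [[0,0,-0.1255],[0,0.0036,0.1],0],
    [[0,0,-0.1255],[0,0.0036,0.11],0],
    [[0,0,-0.1255],[0,0.0036,0.117],0],
    [[0,0,-0.1255],[0,0.0036,0.117],0]
  ]
}}

```text
time: 8.25
position: [0.534, -0.2174, 0.0367]
tool_rot: [-2.151, -2.289, 0.0]
ft_force: [-1.0, 0.4, 0.1]
grip_width: 0.999
```

```bash
python3 - <<'E'
from mv import *
st(); print(inv(RK,ctrl.get_state()['position'])); b=ctrl.get_image('top'); a=ctrl.get_image('side')
save(b,'t2.png',(255,115,105,130),4); save(a,'s2.png',(190,130,130,110),6)
E
```

```text
t 8.25 p [ 0.534  -0.2174  0.0367] xhead 1.6334 z [-0.  0. -1.] F [-0.96  0.42  0.14] gw 0.999 q [ 0.79  0.4  -0.53  1.83  0.24  0.98  0.22]
[-0.16018081 -0.00024767  0.03665574]
```

View pics/s2.png

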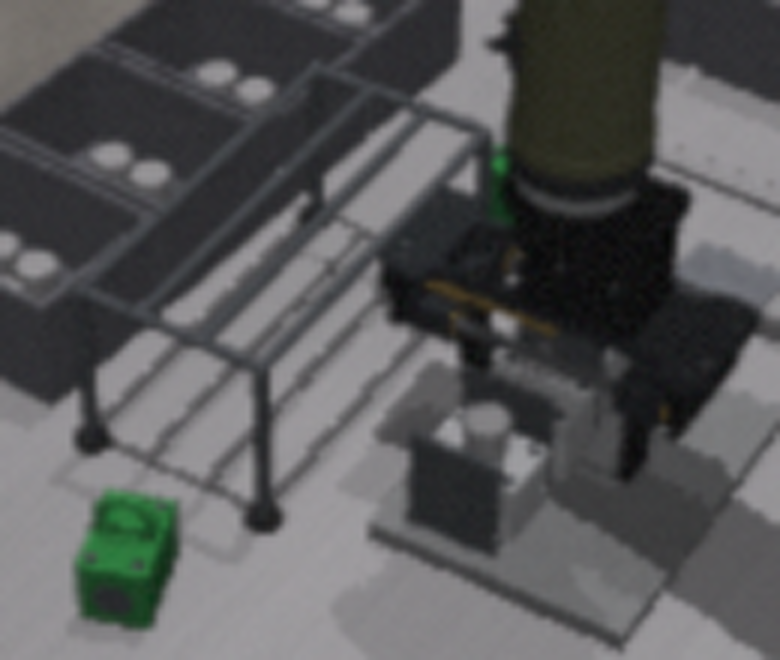

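Request:
{"method": "step_arm", "body": {
  "plan": [
    [[0,0,0],[0,0,0],255],
    [[0,0,0],[0,0,0],255],
    [[0,0,0],[0,0,0],255],
    [[0,0,0],[0,0,0],255],
    [[0,0,0],[0,0,0],255],
    [[0,0,0],[0,0,0],255],
    [[0,0,0],[0,0,-0.002],255],
    [[0,0,0],[0,0,-0.004],255],
    [[0,0,0],[0,0,-0.005],255],
    [[0,0,0],[0,0,-0.005],255]
  ],
  "squeeze": 25
}}

```text
time: 9.6
position: [0.5335, -0.2175, 0.0417]
tool_rot: [-2.15, -2.289, 0.001]
ft_force: [0.3, -0.4, -3.6]
grip_width: 0.661
```

```bash
python3 - <<'E'
from mv import *
st(); print(inv(RK,ctrl.get_state()['position']))
E
```

```text
t 9.6 p [ 0.5335 -0.2175  0.0417] xhead 1.6332 z [-0.001  0.    -1.   ] F [ 0.3  -0.35 -3.61] gw 0.661 q [ 0.79  0.39 -0.53  1.83  0.23  0.99  0.23]
[-0.16061506 -0.00026926  0.04165548]
```

Request:
{"method": "step_arm", "body": {
  "plan": [
    [[0,0,0],[0,-0.02,0],255],
    [[0,0,0],[0,-0.045,0],255],
    [[0,0,0],[0,-0.062,0],255],
    [[0,0,0],[0,-0.066,0],255],
    [[0,0,0],[0,-0.066,0.003],255],
    [[0,0,0],[0,-0.066,0.005],255],
    [[0,0,0],[0,-0.066,0.0053],255],
    [[0,0,0],[0,-0.066,0.0053],0],
    [[0,0,0],[0,-0.066,0.0053],0],
    [[0,0,0],[0,-0.066,0.0053],0]
  ]
}}

```text
time: 10.85
position: [0.4682, -0.2217, 0.0367]
tool_rot: [2.151, 2.29, -0.0]
ft_force: [-0.4, -0.6, -0.3]
grip_width: 0.923
```

```bash
python3 - <<'E'
from mv import *
st(); print(inv(RK,ctrl.get_state()['position'])); 
E
```

```text
t 10.85 p [ 0.4682 -0.2217  0.0367] xhead 1.6333 z [-0. -0. -1.] F [-0.43 -0.58 -0.28] gw 0.923 q [ 0.87  0.28 -0.54  1.97  0.18  0.93  0.31]
[-2.26064915e-01 -1.97095127e-05  3.66777638e-02]
```

Request:
{"method": "step_arm", "body": {
  "plan": [
    [[0,0,0],[0,0,-0.05],0],
    [[0,0,0.1],[0,0,-0.08],0],
    [[0,0,0.28],[0,0,-0.08],0],
    [[0,0,0.46],[0,0,-0.08],0],
    [[0,0,0.64],[0,0,-0.08],0],
    [[0,0,0.82],[0,0,-0.08],0],
    [[0,0,1.0],[0,0,-0.08],0],
    [[0,0,1.18],[0,0,-0.08],0],
    [[0,0,1.36],[0,0,-0.08],0],
    [[0,0,1.54],[0,0,-0.08],0]
  ]
}}

```text
time: 12.1
position: [0.4681, -0.2216, 0.1166]
tool_rot: [3.139, 0.137, -0.0]
ft_force: [-0.3, -0.6, 0.2]
grip_width: 1.002
```

```bash
python3 - <<'E'
from mv import *
st(); rel((.4682,-.222,.0367),.0626);b=ctrl.get_image('top'); a=ctrl.get_image('side')
save(b,'t3.png',(255,115,105,130),4); save(a,'s3.png',(190,130,130,110),6)
E
```

```text
t 12.1 p [ 0.4681 -0.2216  0.1166] xhead 0.0874 z [-0. -0. -1.] F [-0.34 -0.58  0.18] gw 1.002 q [ 0.78  0.16 -0.42  1.91  0.07  1.09 -1.15]
turn [0.0001 0.0002 0.0248] shift [0.0001 0.0004 0.0799]
```

View pics/s3.png

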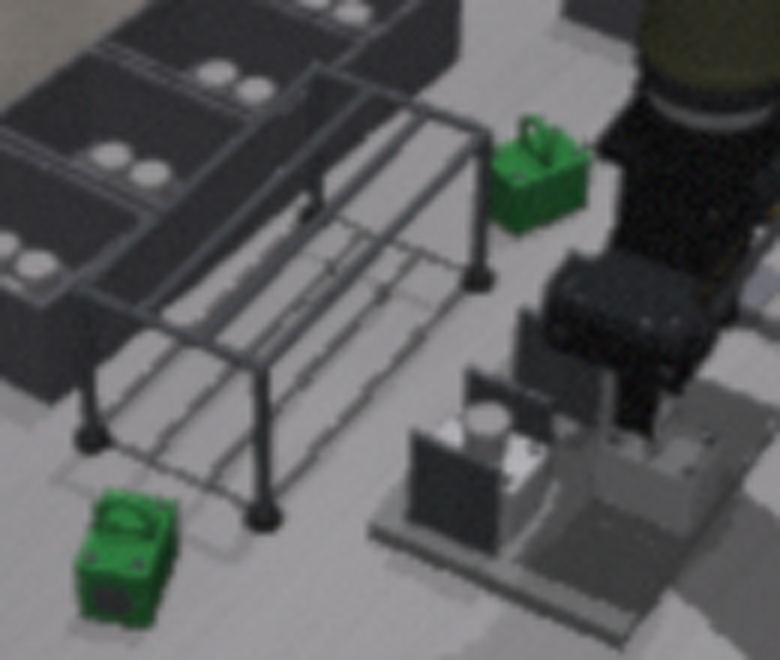

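Request:
{"method": "step_arm", "body": {
  "plan": [
    [[0,0,0.025],[0,0,0.02],0],
    [[0,0,0.025],[0,0,0.05],0],
    [[0,0,0.025],[0,0,0.07],0],
    [[0,0,0.025],[0,0,0.08],0],
    [[0,0,0.025],[0,0,0.08],0],
    [[0,0,0.025],[0,0,0.08],255],
    [[0,0,0.025],[0,0,0.08],255],
    [[0,0,0.025],[0,0,0.08],255],
    [[0,0,0.025],[0,0,0.08],255],
    [[0,0,0.025],[0,0,0.08],255]
  ],
  "squeeze": 25
}}

```text
time: 13.45
position: [0.4682, -0.2216, 0.0368]
tool_rot: [3.14, 0.107, 0.0]
ft_force: [-0.4, 0.3, 0.4]
grip_width: 0.514
```

```bash
python3 - <<'E'
from mv import *
st()
E
```

```text
t 13.45 p [ 0.4682 -0.2216  0.0368] xhead 0.0684 z [ 0. -0. -1.] F [-0.35  0.34  0.44] gw 0.514 q [ 0.76  0.27 -0.4   1.97  0.13  0.93 -1.22]
```

Request:
{"method": "step_arm", "body": {
  "plan": [
    [[0,0,0],[0,0,0],255],
    [[0,0,0],[0,0,0],255],
    [[0,0,0],[0,0,0],255],
    [[0,0,0],[0,0,-0.005],255],
    [[0,0,0],[0,0,-0.03],255],
    [[0,0,0],[0,0,-0.07],255],
    [[0,0,0],[0,0,-0.11],255],
    [[0,0,0],[0,0,-0.14],255],
    [[0,0,0],[0,0,-0.14],255],
    [[0,0,0],[0,0,-0.14],255]
  ]
}}

```text
time: 14.7
position: [0.467, -0.2215, 0.175]
tool_rot: [-3.139, -0.107, 0.004]
ft_force: [-0.4, -0.2, -4.5]
grip_width: 0.46
```

```bash
python3 - <<'E'
from mv import *
st(); print('heading target',ST[2])
rel(fr(ST,(0,-.155,.1765)),ST[2]+np.pi/2)
rel(fr(ST,(0,-.155,.1765)),ST[2]+np.pi/2-np.pi)
b=ctrl.get_image('top'); a=ctrl.get_image('side'); save(a,'s4.png',(190,80,160,150),5)
print(fr(ST,(0,-.155,.1765)))
E
```

```text
t 14.7 p [ 0.467  -0.2215  0.175 ] xhead 0.068 z [-0.002  0.001 -1.   ] F [-0.36 -0.19 -4.52] gw 0.46 q [ 0.79  0.1  -0.42  1.84  0.05  1.21 -1.15]
heading target -0.1724
turn [-0.0024  0.0014 -1.3304] shift [ 0.0237 -0.4879 -0.0011]
turn [1.5000e-03 2.5000e-03 1.8112e+00] shift [ 0.0237 -0.4879 -0.0011]
[0.45754017 0.26686774 0.1765    ]
```

View pics/s4.png

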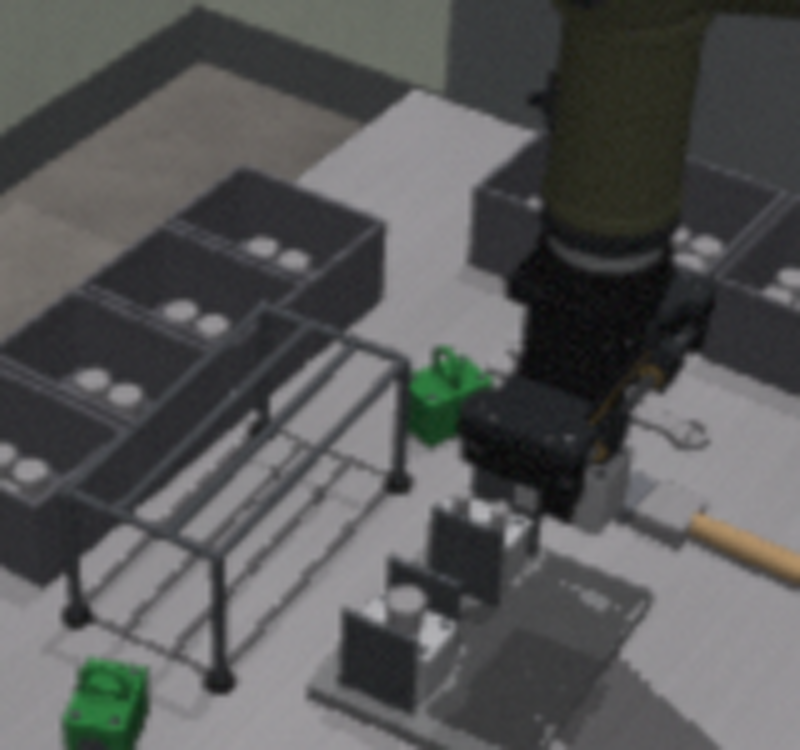

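Request:
{"method": "step_arm", "body": {
  "plan": [
    [[0,0,-0.1],[0.002,-0.03,0],255],
    [[0,0,-0.25],[0.006,-0.075,-0.001],255],
    [[0,0,-0.42],[0.01,-0.13,-0.001],255],
    [[0,0,-0.6],[0.015,-0.185,-0.001],255],
    [[0,0,-0.77],[0.02,-0.24,-0.001],255],
    [[0,0,-0.95],[0.024,-0.295,-0.001],255],
    [[0,0,-1.1],[0.024,-0.35,-0.001],255],
    [[0,0,-1.22],[0.024,-0.4,-0.001],255],
    [[0,0,-1.3],[0.024,-0.445,-0.001],255],
    [[0,0,-1.33],[0.024,-0.47,-0.001],255]
  ]
}}

```text
time: 16.05
position: [0.4585, 0.2516, 0.1766]
tool_rot: [-2.398, -2.026, 0.002]
ft_force: [-0.2, 0.0, -4.3]
grip_width: 0.458
```

```bash
python3 - <<'E'
from mv import *
st(); print(inv(ST,ctrl.get_state()['position']))
b=ctrl.get_image('top'); a=ctrl.get_image('side'); save(a,'s5.png',(90,200,140,150),5); save(b,'t5.png',(40,130,150,120),5)
E
```

```text
t 16.05 p [0.4585 0.2516 0.1766] xhead 1.4032 z [-0.002  0.001 -1.   ] F [-0.19  0.01 -4.26] gw 0.458 q [ 0.27  0.18 -0.9   1.82  0.14  1.22 -0.83]
[ 0.00356647 -0.16988577  0.1765537 ]
```

View pics/s5.png

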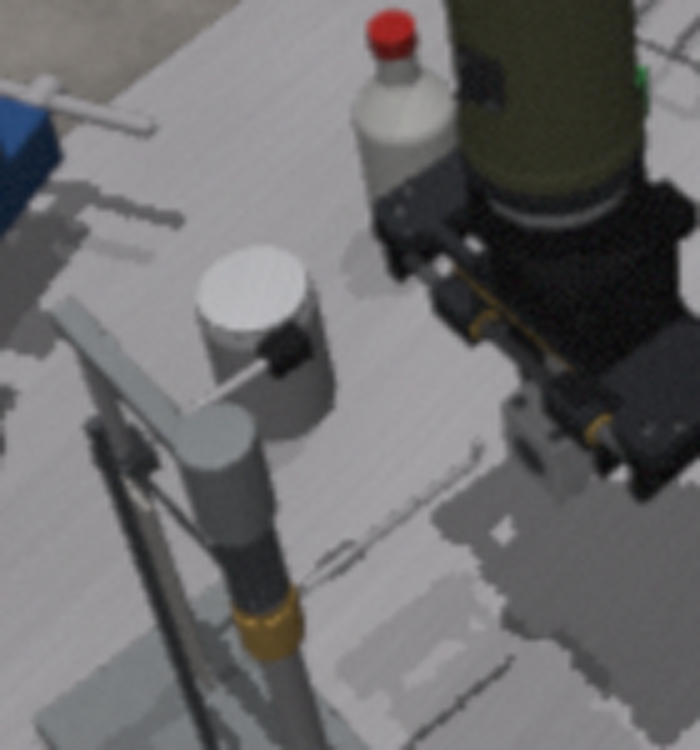

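View pics/t5.png

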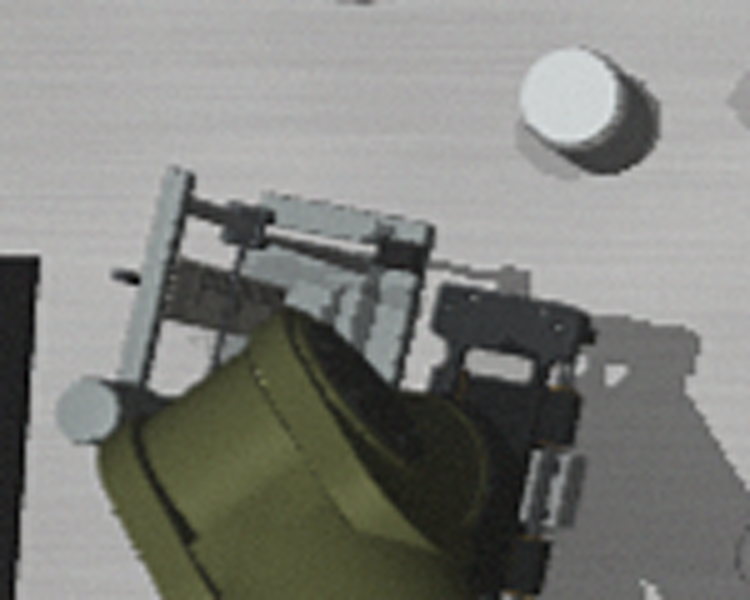

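```bash
python3 - <<'E'
from mv import *
for n,o in(('side',(90,200)),('top',(40,130))):
    print(n,[((proj(n,fr(ST,q))[0]-o)*5).round(0).tolist() for q in [(0,-.014,.2),(0,-.11,.2),(0,-.1145,.21),(.11,-.085,.2),(.092,0,.2),(0,0,.33)]])
import cv2
a=cv2.imread('pics/side0.png')[:,:,::-1]; save(a,'s0h.png',(110,270,90,60),8)
a=ctrl.get_image('side'); save(a,'s5f.png')
E
```

```text
side [[301.0, 595.0], [480.0, 461.0], [486.0, 442.0], [290.0, 349.0], [153.0, 481.0], [220.0, 434.0]]
top [[228.0, 428.0], [400.0, 462.0], [402.0, 463.0], [400.0, 254.0], [241.0, 257.0], [88.0, 411.0]]
```

View pics/s0h.png

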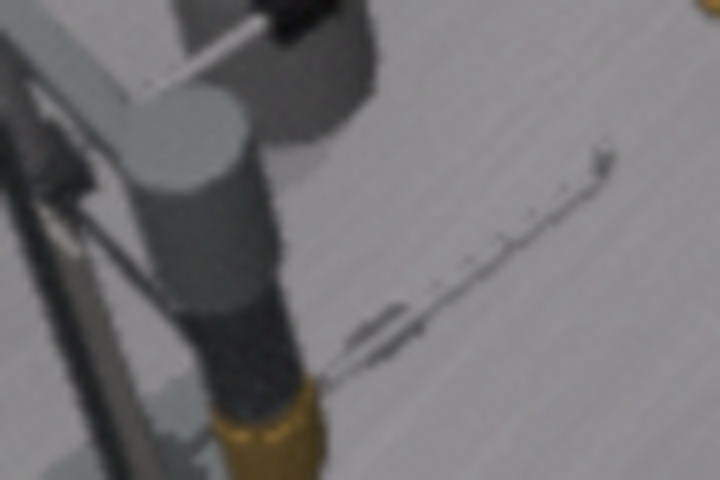

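View pics/s5f.png

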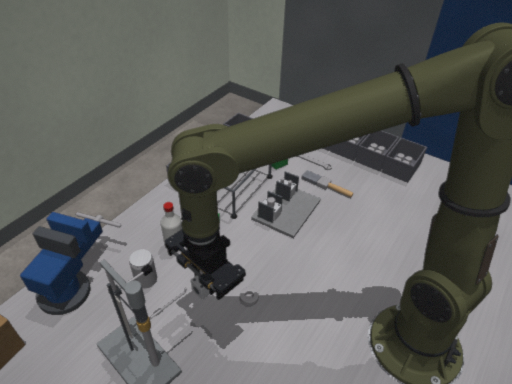

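```bash
python3 - <<'E'
from mv import *
s=ctrl.get_state();R=cv2.Rodrigues(np.array(s['tool_rot']))[0];p=np.array(s['position'])
st(); print(inv(ST,p))
a=ctrl.get_image('side'); save(a,'s6.png',(170,260,80,60),9)
# casting in tool frame: own x along +-tool x, own y along tool y, underside at z=+.0227
for q in [(.029,.02,-.0193),(.029,-.02,-.0193),(.029,.02,.0227),(.029,-.02,.0227),(-.029,.02,.0227),(-.029,-.02,.0227)]:
    print(q,((proj('side',p+R@np.array(q))[0]-[170,260])*9).round(0))
rel(fr(ST,(0,-.14,.1765)),ST[2]+np.pi/2)
E
```

```text
t 16.2 p [0.4588 0.2502 0.1765] xhead 1.4017 z [-0.003  0.    -1.   ] F [ 0.55 -0.81 -4.68] gw 0.451 q [ 0.28  0.17 -0.89  1.82  0.14  1.22 -0.83]
[ 0.00407959 -0.17118721  0.17645947]
(0.029, 0.02, -0.0193) [186. 169.]
(0.029, -0.02, -0.0193) [287. 263.]
(0.029, 0.02, 0.0227) [199. 264.]
(0.029, -0.02, 0.0227) [298. 358.]
(-0.029, 0.02, 0.0227) [365. 139.]
(-0.029, -0.02, 0.0227) [465. 227.]
turn [-0.002   0.0013  0.0008] shift [ 0.0327 -0.0049 -0.0001]
```

View pics/s6.png

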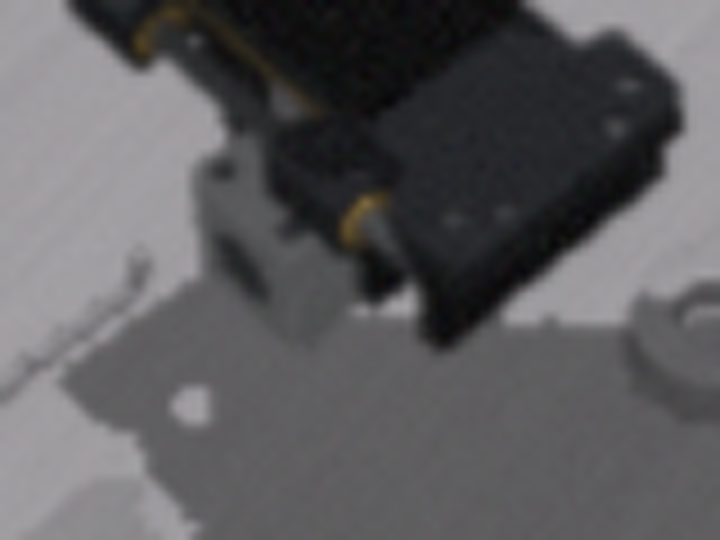

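Request:
{"method": "step_arm", "body": {
  "plan": [
    [[0,0,0],[0.01,-0.004,0],255],
    [[0,0,0],[0.025,-0.004,0],255],
    [[0,0,0],[0.035,-0.004,0],255],
    [[0,0,0],[0.04,-0.004,0],255],
    [[0,0,0],[0.045,-0.004,0],255],
    [[0,0,0],[0.05,-0.004,0],255],
    [[0,0,0],[0.055,-0.004,0],255],
    [[0,0,0],[0.06,-0.004,0],255],
    [[0,0,0],[0.064,-0.004,0],255],
    [[0,0,0],[0.064,-0.004,0],255]
  ]
}}

```text
time: 17.5
position: [0.467, 0.3131, 0.1777]
tool_rot: [-2.404, -2.022, 0.0]
ft_force: [-0.6, -0.6, -4.1]
grip_width: 0.457
```

```bash
python3 - <<'E'
from mv import *
s=ctrl.get_state();st(); print(inv(ST,s['position']))
a=ctrl.get_image('side'); save(a,'s7.png',(130,240,100,75),8)
b=ctrl.get_image('top'); save(b,'t7.png',(40,130,150,120),5)
E
```

```text
t 17.5 p [0.467  0.3131 0.1777] xhead 1.3989 z [-0.  0. -1.] F [-0.63 -0.57 -4.13] gw 0.457 q [ 0.14  0.28 -0.9   1.73  0.23  1.25 -0.99]
[ 0.00141042 -0.10783208  0.17768424]
```

View pics/s7.png

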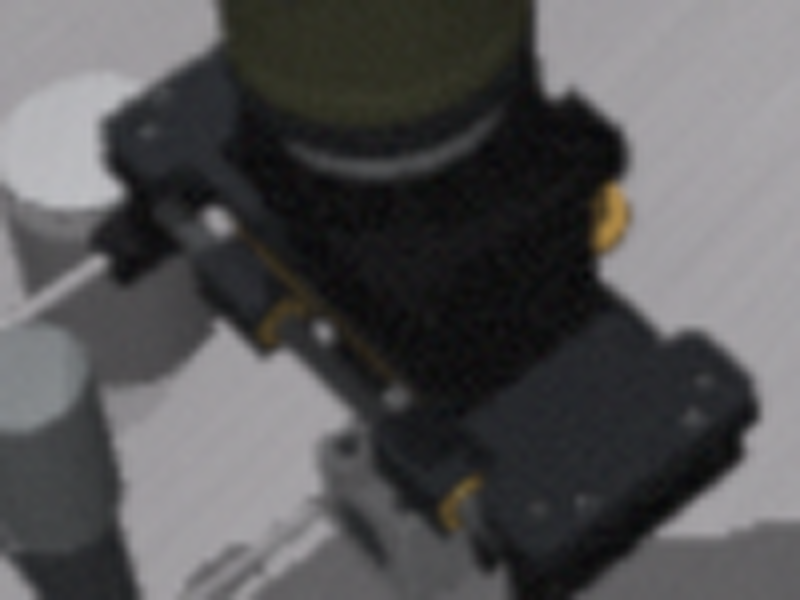

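```bash
python3 - <<'E'
from mv import *
s=ctrl.get_state();R=cv2.Rodrigues(np.array(s['tool_rot']))[0];p=np.array(s['position'])
import cv2
a=cv2.imread('pics/s7.png')
im=ctrl.get_image('side')
o=np.array([145,275]);z=14
crop=cv2.resize(im[275:330,145:200,::-1],None,fx=z,fy=z,interpolation=cv2.INTER_CUBIC)
crop=cv2.convertScaleAbs(crop,alpha=1.8,beta=10)
cv2.imwrite('pics/s7z0.png',crop)
def L(a,b,c):
    q=[tuple(((proj('side',x)[0]-o+.5)*z).astype(int).tolist()) for x in(a,b)]; cv2.line(crop,q[0],q[1],c,1)
t=lambda *q:p+R@np.array(q)
for a,b in [((.029,.02,-.0193),(.029,-.02,-.0193)),((.029,.02,-.0193),(.029,.02,.0227)),((.029,-.02,.0227),(.029,.02,.0227)),((.029,-.02,-.0193),(.029,-.02,.0227))]: L(t(*a),t(*b),(0,255,0))
L(fr(ST,(0.00,-.014,.2)),fr(ST,(0.00,-.11,.2)),(0,0,255))
cv2.imwrite('pics/s7z.png',np.hstack([crop])) 
E
```

```text
(no output)
```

View pics/s7z.png

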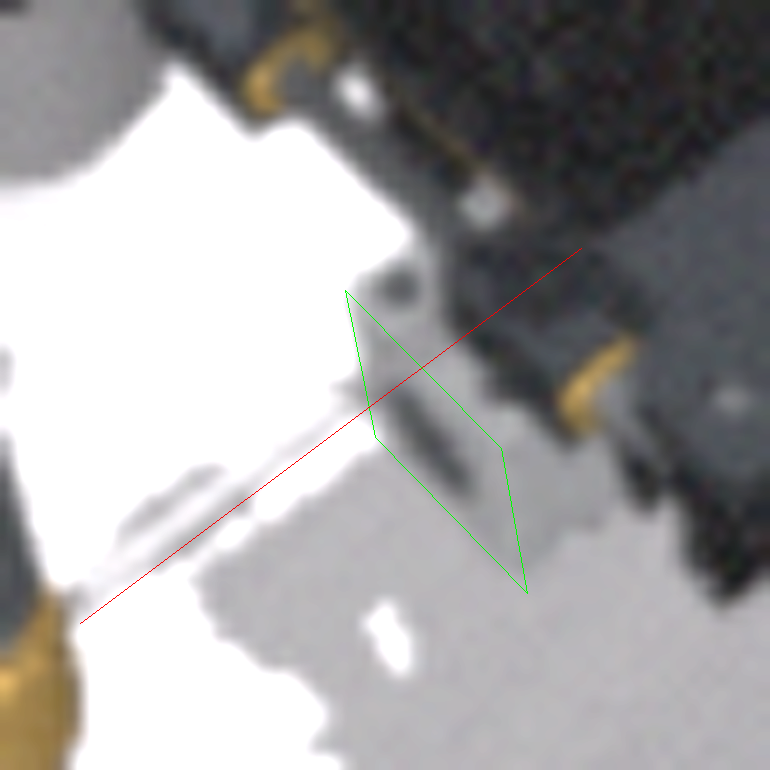

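View pics/s7z0.png

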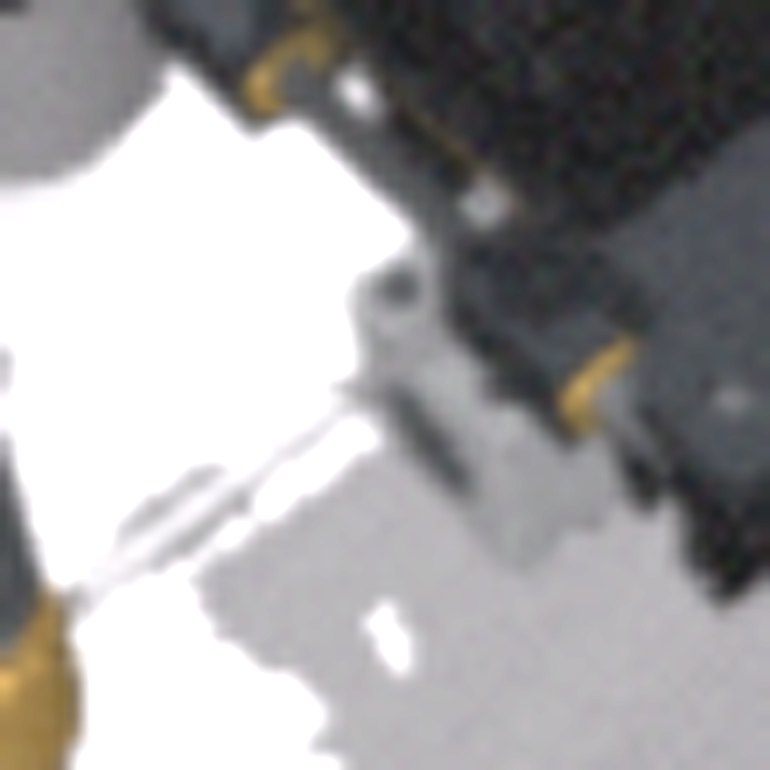

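Request:
{"method": "step_arm", "body": {
  "plan": [
    [[0,0,0],[0.005,0,0.002],255],
    [[0,0,0],[0.01,0,0.004],255],
    [[0,0,0],[0.015,0,0.004],255],
    [[0,0,0],[0.02,0,0.004],255],
    [[0,0,0],[0.02,0,0.006],255],
    [[0,0,0],[0.02,0,0.008],255],
    [[0,0,0],[0.02,0,0.01],255],
    [[0,0,0],[0.02,0,0.012],255],
    [[0,0,0],[0.02,0,0.012],255],
    [[0,0,0],[0.02,0,0.012],255]
  ]
}}

```text
time: 18.9
position: [0.4706, 0.3324, 0.1658]
tool_rot: [2.405, 2.022, 0.0]
ft_force: [-0.7, -0.8, -4.0]
grip_width: 0.456
```

```bash
python3 - <<'E'
from mv import *
s=ctrl.get_state();st(); print(inv(ST,s['position']))
F=[]
for i in range(4):
    a=ctrl.get_image('side'); F.append(ctrl.get_state()['ft_force'])
print(np.round(F,2))
save(a,'s8.png',(110,260,90,75),8)
E
```

```text
t 18.9 p [0.4706 0.3324 0.1658] xhead 1.3982 z [ 0. -0. -1.] F [-0.73 -0.77 -3.99] gw 0.456 q [ 0.09  0.33 -0.9   1.71  0.27  1.24 -1.04]
[ 0.00165399 -0.08824196  0.16576275]
[[-0.24  0.63 -3.85]
 [ 0.51  0.19 -4.17]
 [ 0.31  1.32 -3.81]
 [ 0.57 -0.22 -5.1 ]]
```

View pics/s8.png

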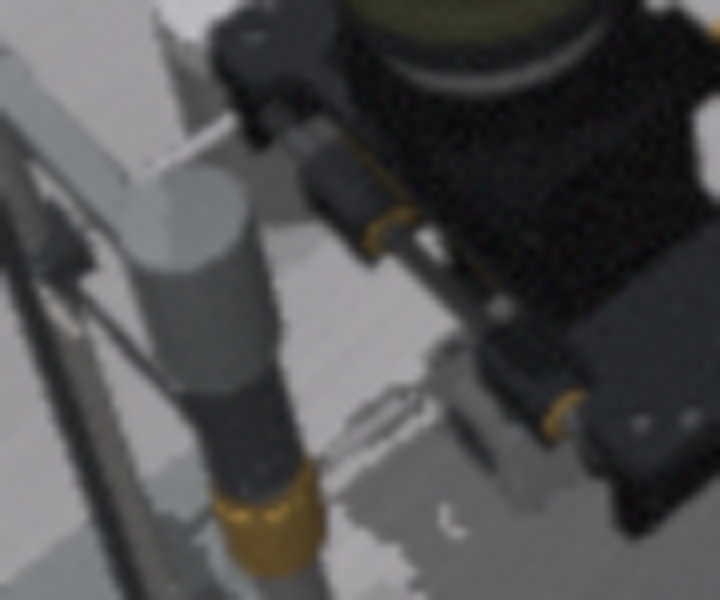

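Request:
{"method": "step_arm", "body": {
  "plan": [
    [[0,0,0],[0,-0.003,0],255],
    [[0,0,0],[0,-0.004,0.001],255],
    [[0,0,0],[0,-0.004,0.003],255],
    [[0,0,0],[0,-0.004,0.005],255],
    [[0,0,0],[0,-0.004,0.008],255],
    [[0,0,0],[0,-0.004,0.011],255],
    [[0,0,0],[0,-0.004,0.014],255],
    [[0,0,0],[0,-0.004,0.017],255],
    [[0,0,0],[0,-0.004,0.02],255],
    [[0,0,0],[0,-0.004,0.02],255]
  ]
}}

```text
time: 20.35
position: [0.4667, 0.3331, 0.1456]
tool_rot: [2.405, 2.022, 0.0]
ft_force: [1.0, 0.0, -2.2]
grip_width: 0.453
```

```bash
python3 - <<'E'
from mv import *
s=ctrl.get_state();st(); print(inv(ST,s['position']))
F=[]
for i in range(3):
    a=ctrl.get_image('side'); F.append(ctrl.get_state()['ft_force'])
print(np.round(F,2))
save(a,'s9.png',(110,260,90,75),8)
E
```

```text
t 20.35 p [0.4667 0.3331 0.1456] xhead 1.3983 z [ 0.  0. -1.] F [ 1.04  0.   -2.2 ] gw 0.453 q [ 0.08  0.34 -0.89  1.74  0.29  1.2  -1.06]
[-0.00230243 -0.08821896  0.14560444]
[[ 1.07 -1.13 -1.58]
 [-0.22 -0.53 -2.52]
 [ 0.25 -0.65 -2.51]]
```

View pics/s9.png

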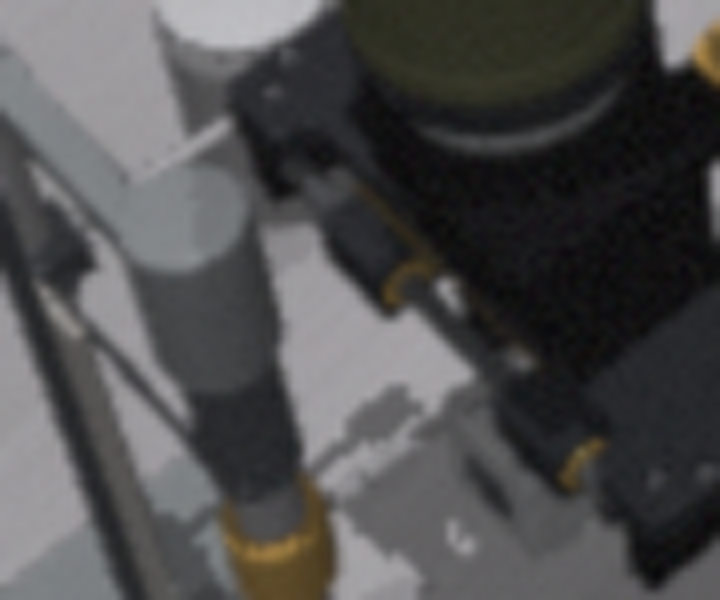

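Request:
{"method": "step_arm", "body": {
  "plan": [
    [[0,0,0],[0,0,0.003],255],
    [[0,0,0],[0,0,0.006],255],
    [[0,0,0],[0,0,0.009],255],
    [[0,0,0],[0,0,0.012],255],
    [[0,0,0],[0,0,0.015],255],
    [[0,0,0],[0,0,0.018],255],
    [[0,0,0],[0,0,0.02],255],
    [[0,0,0],[0,0,0.021],255],
    [[0,0,0],[0,0,0.021],255],
    [[0,0,0],[0,0,0.021],255]
  ]
}}

```text
time: 21.75
position: [0.4668, 0.3331, 0.1249]
tool_rot: [2.404, 2.022, 0.001]
ft_force: [2.5, 1.0, -0.1]
grip_width: 0.46
```

```bash
python3 - <<'E'
from mv import *
s=ctrl.get_state();st(); print(inv(ST,s['position']))
F=[]
for i in range(6):
    a=ctrl.get_image('side'); F.append(ctrl.get_state()['ft_force'])
print(np.round(F,2))
save(a,'s10.png',(110,260,90,75),8)
E
```

```text
t 21.75 p [0.4668 0.3331 0.1249] xhead 1.3983 z [ 0.  0. -1.] F [ 2.45  0.96 -0.1 ] gw 0.46 q [ 0.07  0.37 -0.88  1.76  0.31  1.16 -1.07]
[-0.00221027 -0.08817159  0.12485721]
[[ 2.54 -0.23  0.24]
 [ 3.66  0.22  0.25]
 [ 2.76 -0.22  0.5 ]
 [ 3.19 -0.67  0.57]
 [ 3.37  0.52 -0.05]
 [ 3.58 -0.24 -1.1 ]]
```

View pics/s10.png

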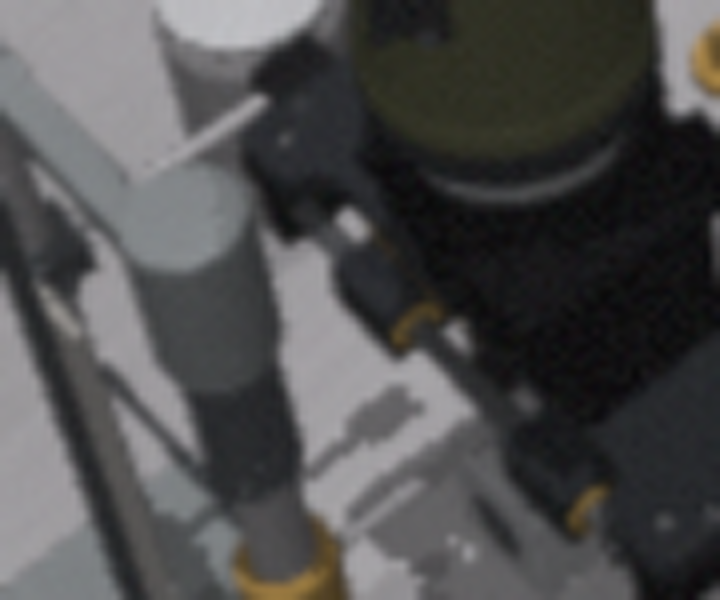

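Request:
{"method": "step_arm", "body": {
  "plan": [
    [[0,0,0],[0,0.001,0],255],
    [[0,0,0],[0,0.002,0],255],
    [[0,0,0],[0,0.003,0],255],
    [[0,0,0],[0,0.0035,0],255],
    [[0,0,0],[0,0.0035,0],255],
    [[0,0,0],[0,0.0035,0],0],
    [[0,0,0],[0,0.0035,0],0],
    [[0,0,0],[0,0.0035,0],0],
    [[0,0,0],[0,0.0035,0],0],
    [[0,0,0],[0,0.0035,0],0]
  ]
}}

```text
time: 23.3
position: [0.4701, 0.3324, 0.1247]
tool_rot: [2.405, 2.022, -0.0]
ft_force: [0.2, 0.4, 0.6]
grip_width: 0.933
```

```bash
python3 - <<'E'
from mv import *
s=ctrl.get_state();st(); print(inv(ST,s['position']))
a=ctrl.get_image('side')
save(a,'s11.png',(110,260,90,75),8)
E
```

```text
t 23.3 p [0.4701 0.3324 0.1247] xhead 1.3983 z [-0. -0. -1.] F [0.23 0.36 0.56] gw 0.933 q [ 0.07  0.37 -0.88  1.75  0.31  1.16 -1.07]
[ 0.00110215 -0.08825075  0.12470686]
```

View pics/s11.png

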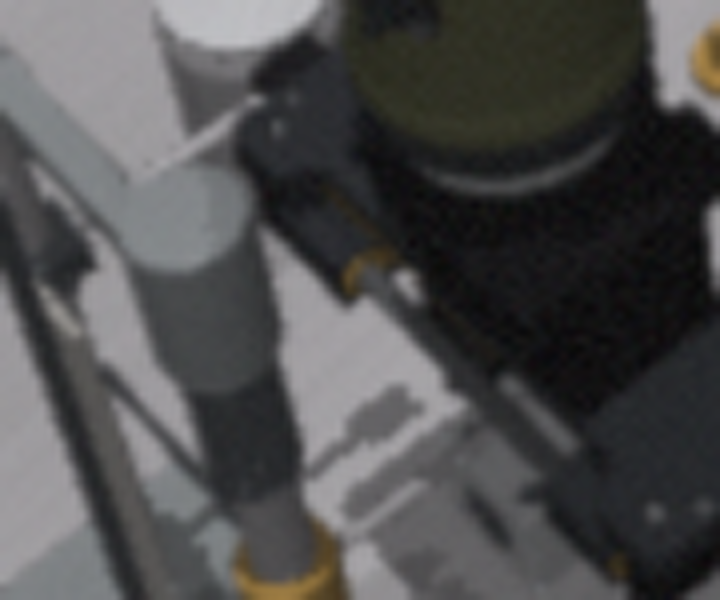

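Request:
{"method": "step_arm", "body": {
  "plan": [
    [[0,0,0],[0,-0.002,0],0],
    [[0,0,0],[0,-0.002,-0.01],0],
    [[0,0,0],[0,-0.002,-0.03],0],
    [[0,0,0],[0,-0.002,-0.055],0],
    [[0,0,0],[0,-0.002,-0.08],0],
    [[0,0,0],[0,-0.002,-0.1],0],
    [[0,0,0],[0,-0.002,-0.12],0],
    [[0,0,0],[0,-0.002,-0.13],0],
    [[0,0,0],[0,-0.002,-0.13],0],
    [[0,0,0],[0,-0.002,-0.13],140]
  ]
}}

```text
time: 24.6
position: [0.4678, 0.3324, 0.2538]
tool_rot: [-2.404, -2.022, 0.002]
ft_force: [0.3, -0.6, 0.4]
grip_width: 0.949
```

```bash
python3 - <<'E'
from mv import *
s=ctrl.get_state();st(); print(inv(ST,s['position']))
a=ctrl.get_image('side');b=ctrl.get_image('top')
save(a,'s12.png',(100,250,100,100),7);save(b,'t12.png',(40,130,130,120),5)
rel(fr(ST,(.11,-.085,.235)),ST[2]+np.pi/2)
E
```

```text
t 24.6 p [0.4678 0.3324 0.2538] xhead 1.3983 z [-0.001 -0.001 -1.   ] F [ 0.28 -0.55  0.37] gw 0.949 q [ 0.12  0.26 -0.92  1.59  0.21  1.39 -1.  ]
[-0.00115112 -0.08865491  0.25382263]
turn [-0.0012  0.0011 -0.    ] shift [0.0037 0.1112 0.0187]
```

View pics/s12.png

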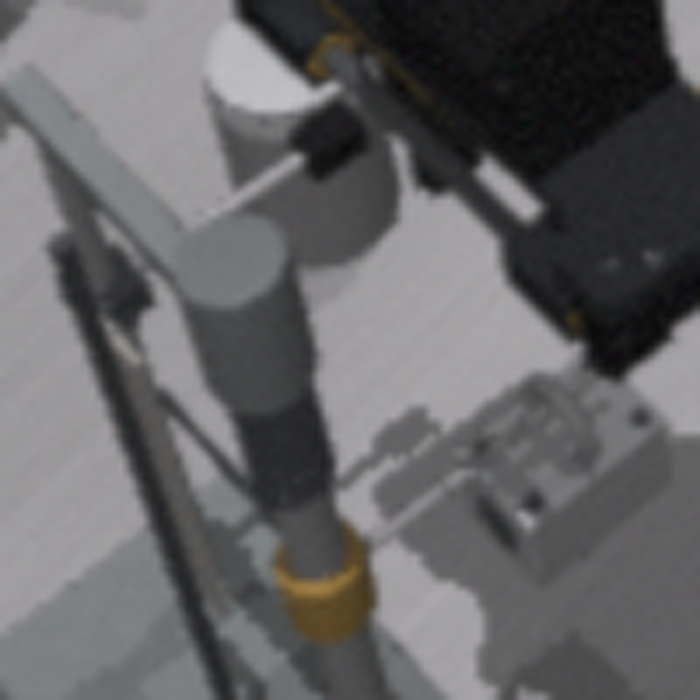

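View pics/t12.png

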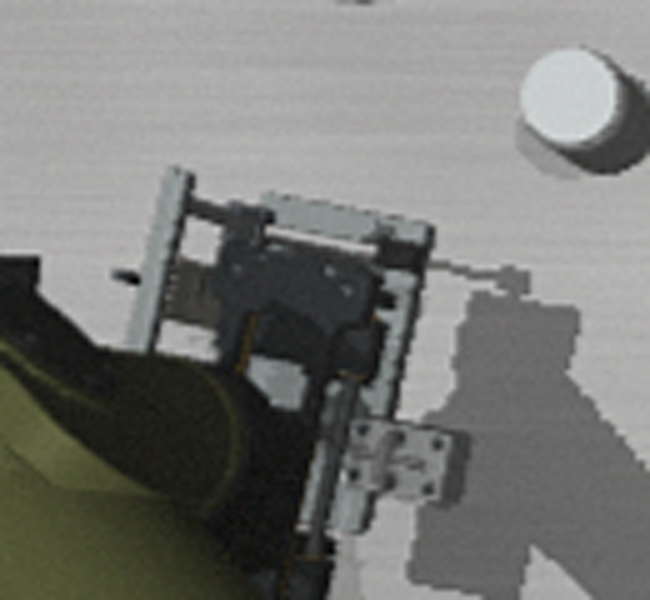

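```bash
cat > car.py <<'E'
from mv import *
from scipy.optimize import minimize
def brass(im):
    h=cv2.cvtColor(im,cv2.COLOR_RGB2HSV); m=(h[...,0]>10)&(h[...,0]<30)&(h[...,1]>110)&(h[...,2]>50)
    M=np.zeros_like(m); M[290:350,125:165]=m[290:350,125:165]
    n,l,s,c=cv2.connectedComponentsWithStats(M.astype(np.uint8)); k=1+np.argmax(s[1:,4]); 
    ys,xs=np.where(l==k); w=1
    return np.array([xs.mean(),ys.mean()]),len(xs),s[k]
def zof(uv):
    r=minimize(lambda z:np.sum((proj('side',fr(ST,(0,0,z[0])))[0]-uv)**2),[.18],method='Nelder-Mead',options=dict(xatol=1e-6)); return r.x[0],r.fun**.5
E
python3 - <<'E'
from car import *
a0=cv2.imread('pics/side0.png')[:,:,::-1]
r=[]
for im in [a0]+[ctrl.get_image('side') for _ in range(3)]:
    b=brass(im); print(b,zof(b[0]))
print('px/mm',(proj('side',fr(ST,(.092,0,.2)))-proj('side',fr(ST,(.092,0,.157)))))
E
```

```text
(array([143.99019608, 325.62745098]), 102, array([137, 318,  13,  14, 102], dtype=int32)) (np.float64(0.19168450927734376), np.float64(1.352975289603109))
(array([146.63, 335.05]), 100, array([140, 327,  13,  14, 100], dtype=int32)) (np.float64(0.15279180908203133), np.float64(1.471540747160589))
(array([146.63366337, 335.01980198]), 101, array([140, 327,  13,  14, 101], dtype=int32)) (np.float64(0.15290606689453135), np.float64(1.459527146429721))
(array([146.74, 335.02]), 100, array([140, 327,  13,  14, 100], dtype=int32)) (np.float64(0.1527830200195313), np.float64(1.357543828859946))
px/mm [[ -3.65187798 -10.78343482]]
```

```bash
python3 - <<'E'
from car import *
a=cv2.imread('pics/side0.png')[:,:,::-1];b=cv2.imread('pics/top0.png')[:,:,::-1]
def dark(im,r,t):
    l,tp,w,h=r; g=cv2.cvtColor(im,cv2.COLOR_RGB2GRAY)[tp:tp+h,l:l+w]; m=g<t
    n,lab,s,c=cv2.connectedComponentsWithStats(m.astype(np.uint8)); k=1+np.argmax(s[1:,4]); print(s[k],c[k]); return c[k]+[l,tp]
us=dark(a,(138,260,20,18),55); ut=dark(b,(112,172,18,14),55)
X,e=tri(us,ut); print(us,ut,X,inv(ST,X),e)
print('model',proj('side',fr(ST,(.11,-.085,.2))),proj('top',fr(ST,(.11,-.085,.2))))
st()
E
```

```text
[ 3  4 13 12 97] [9.40206186 9.44329897]
[ 3  5 11  9 59] [7.81355932 8.74576271]
[147.40206186 269.44329897] [119.81355932 180.74576271] [0.57852745 0.31727679 0.20117637] [ 0.11054621 -0.08458318  0.20117637] [array([0.2, 0. ]), array([-0.1, -0.1])]
model [[147.94750587 269.8315721 ]] [[119.96327528 180.87802897]]
t 24.85 p [0.4679 0.3326 0.2541] xhead 1.3984 z [-0.001 -0.    -1.   ] F [ 0.68 -0.29 -0.02] gw 0.742 q [ 0.12  0.26 -0.92  1.59  0.21  1.39 -1.  ]
```

Request:
{"method": "step_arm", "body": {
  "plan": [
    [[0,0,0],[0.003,0.03,0],140],
    [[0,0,0],[0.003,0.06,0],140],
    [[0,0,0],[0.003,0.09,0],140],
    [[0,0,0],[0.003,0.112,0],140],
    [[0,0,0],[0.003,0.112,0],140],
    [[0,0,0],[0.003,0.112,0.015],140],
    [[0,0,0],[0.003,0.112,0.03],140],
    [[0,0,0],[0.003,0.112,0.045],140],
    [[0,0,0],[0.003,0.112,0.058],140],
    [[0,0,0],[0.003,0.112,0.058],140]
  ],
  "squeeze": 10
}}

```text
time: 26.1
position: [0.5783, 0.3159, 0.1951]
tool_rot: [-2.404, -2.022, 0.004]
ft_force: [-0.1, 0.1, 0.5]
grip_width: 0.447
```

```bash
python3 - <<'E'
from car import *
st();print(inv(ST,ctrl.get_state()['position']))
a=ctrl.get_image('side');b=ctrl.get_image('top')
save(a,'s13.png',(90,220,110,120),6)
print(brass(a),zof(brass(a)[0]))
E
```

```text
t 26.1 p [0.5783 0.3159 0.1951] xhead 1.3984 z [-0.002 -0.001 -1.   ] F [-0.15  0.12  0.53] gw 0.447 q [ 0.07  0.49 -0.84  1.46  0.36  1.36 -0.96]
[ 0.11052645 -0.08595074  0.19509341]
(array([146.62135922, 335.01941748]), 103, array([140, 327,  13,  14, 103], dtype=int32)) (np.float64(0.15292144775390631), np.float64(1.4712258124805058))
```

View pics/s13.png

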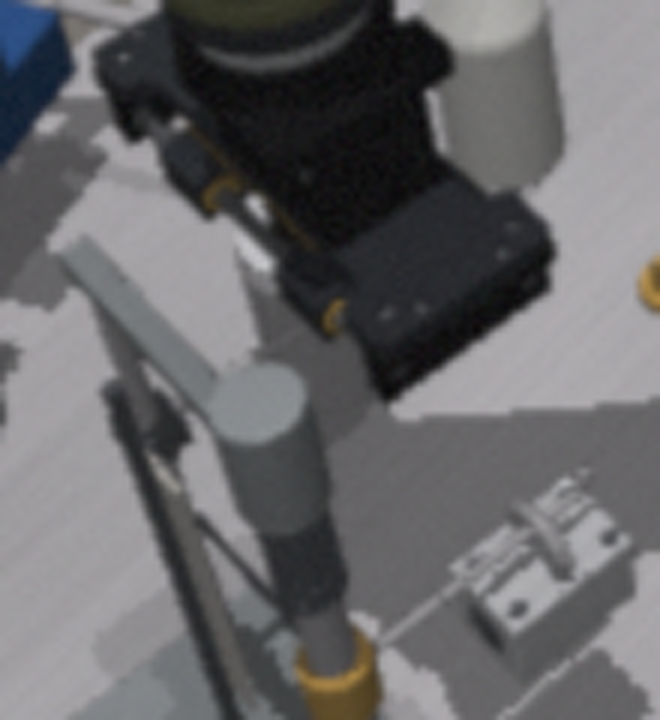

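Request:
{"method": "step_arm", "body": {
  "plan": [
    [[0,0,0],[0,0,0],255],
    [[0,0,0],[0,0,0],255],
    [[0,0,0],[0,0,0],255],
    [[0,0,0],[0,0,0],255],
    [[0,0,0],[0,0,0.002],255],
    [[0,0,0],[0,0,0.004],255],
    [[0,0,0],[0,0,0.006],255],
    [[0,0,0],[0,0,0.008],255],
    [[0,0,0],[0,0,0.01],255],
    [[0,0,0],[0,0,0.01],255]
  ],
  "squeeze": 15
}}

```text
time: 27.45
position: [0.5799, 0.3164, 0.1866]
tool_rot: [2.404, 2.021, 0.003]
ft_force: [5.9, 0.2, 0.6]
grip_width: 0.182
```

```bash
python3 - <<'E'
from car import *
st();print(inv(ST,ctrl.get_state()['position']))
E
```

```text
t 27.45 p [0.5799 0.3164 0.1866] xhead 1.3978 z [ 0.002  0.    -1.   ] F [5.9  0.2  0.59] gw 0.182 q [ 0.07  0.49 -0.83  1.47  0.37  1.34 -0.96]
[ 0.11208176 -0.08516962  0.18664873]
```

Request:
{"method": "step_arm", "body": {
  "plan": [
    [[0,0,0],[0,0.002,0.002],255],
    [[0,0,0],[0,0.003,0.006],255],
    [[0,0,0],[0,0.003,0.01],255],
    [[0,0,0],[0,0.003,0.014],255],
    [[0,0,0],[0,0.003,0.018],255],
    [[0,0,0],[0,0.003,0.022],255],
    [[0,0,0],[0,0.003,0.026],255],
    [[0,0,0],[0,0.003,0.0287],255],
    [[0,0,0],[0,0.003,0.0287],255],
    [[0,0,0],[0,0.003,0.0287],255]
  ]
}}

```text
time: 28.7
position: [0.5802, 0.3164, 0.1568]
tool_rot: [-2.402, -2.022, 0.004]
ft_force: [-5.1, 0.6, -0.2]
grip_width: 0.182
```

```bash
python3 - <<'E'
from car import *
st();print(inv(ST,ctrl.get_state()['position']))
a=ctrl.get_image('side')
save(a,'s14.png',(90,240,80,100),7)
a0=cv2.imread('pics/side0.png')[:,:,::-1]; save(a0,'s14_0.png',(90,240,80,100),7)
print(brass(a),zof(brass(a)[0]))
E
```

```text
t 28.7 p [0.5802 0.3164 0.1568] xhead 1.3995 z [-0.003 -0.    -1.   ] F [-5.07  0.61 -0.23] gw 0.182 q [ 0.06  0.52 -0.82  1.5   0.39  1.3  -0.97]
[ 0.11235299 -0.085124    0.15683051]
(array([146.70873786, 334.95145631]), 103, array([140, 327,  13,  14, 103], dtype=int32)) (np.float64(0.15308789062500003), np.float64(1.3682530275301494))
```

View pics/s14.png

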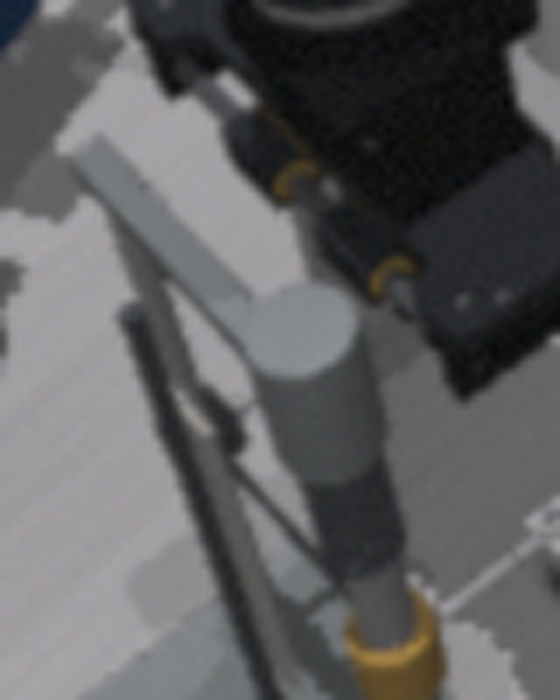

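View pics/s14_0.png

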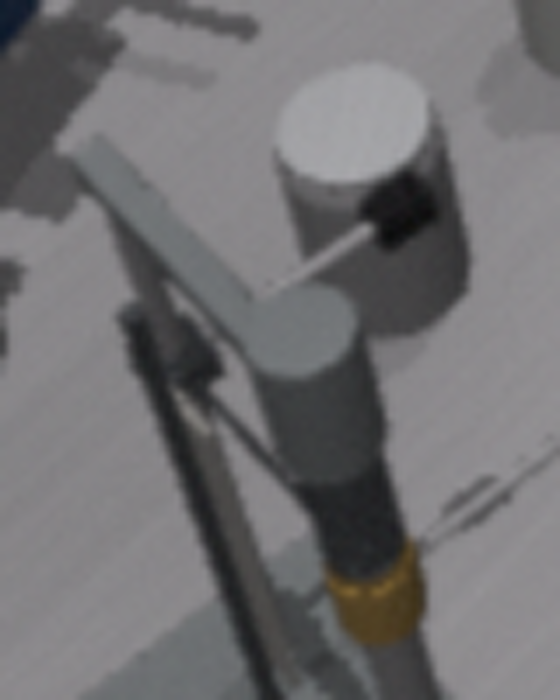

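Request:
{"method": "step_arm", "body": {
  "plan": [
    [[0,0,0],[0,-0.0014,0],255],
    [[0,0,0],[0,-0.0014,0],255],
    [[0,0,0],[0,-0.0014,0],140],
    [[0,0,0],[0,-0.0014,0],140],
    [[0,0,0],[0,-0.0014,0],140],
    [[0,0,0],[0,-0.0014,0],140],
    [[0,0,0],[0,-0.0014,-0.01],140],
    [[0,0,0],[0,-0.0014,-0.035],140],
    [[0,0,0],[0,-0.0014,-0.075],140],
    [[0,0,0],[0,-0.0014,-0.12],140]
  ]
}}

```text
time: 30.0
position: [0.5803, 0.3161, 0.2795]
tool_rot: [-2.404, -2.022, 0.0]
ft_force: [1.5, -0.1, 0.2]
grip_width: 0.452
```

```bash
python3 - <<'E'
from car import *
st()
a=ctrl.get_image('side');b=ctrl.get_image('top')
save(a,'s15.png',(90,240,80,100),7);save(b,'t15.png',(40,130,130,120),5)
save(a,'s15z.png',(105,285,40,40),16)
a0=cv2.imread('pics/side0.png')[:,:,::-1]; save(a0,'s15z0.png',(103,274,40,40),16)
print(brass(a),zof(brass(a)[0]))
def dark(im,r,t):
    l,tp,w,h=r; g=cv2.cvtColor(im,cv2.COLOR_RGB2GRAY)[tp:tp+h,l:l+w]; m=g<t
    n,lab,s,c=cv2.connectedComponentsWithStats(m.astype(np.uint8)); k=1+np.argmax(s[1:,4]); print(s[k],c[k]); return c[k]+[l,tp]
us=dark(a,(140,270,20,20),55); print(us)
for z in (.2,.165,.161,.157): print(z,proj('side',fr(ST,(.11,-.085,z)))+[-.55,-.4])
E
```

```text
t 30.0 p [0.5803 0.3161 0.2795] xhead 1.3984 z [-0. -0. -1.] F [ 1.46 -0.09  0.19] gw 0.452 q [ 0.06  0.45 -0.85  1.33  0.33  1.51 -0.93]
(array([146.68686869, 335.04040404]), 99, array([140, 327,  13,  14,  99], dtype=int32)) (np.float64(0.1527637939453126), np.float64(1.414269921341697))
[ 4  4 11 12 84] [9.28571429 9.48809524]
[149.28571429 279.48809524]
0.2 [[147.39750587 269.4315721 ]]
0.165 [[149.59025914 278.42159193]]
0.161 [[149.83432433 279.42222934]]
0.157 [[150.07708742 280.41752826]]
```

View pics/s15z.png

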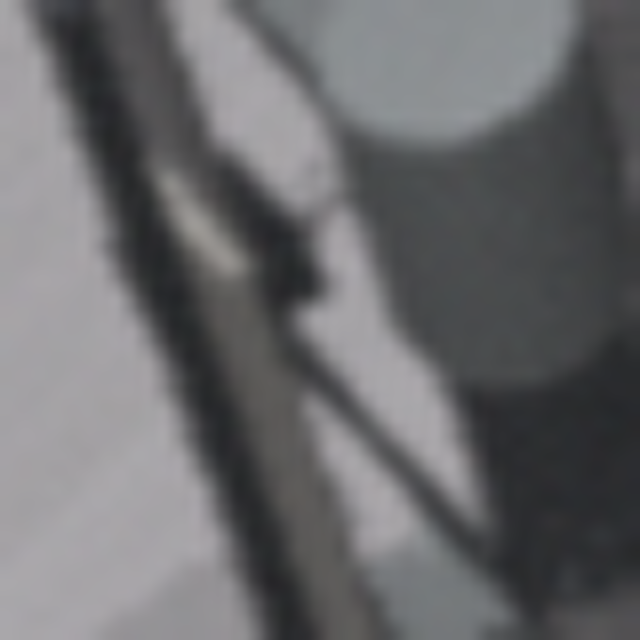

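View pics/s15z0.png

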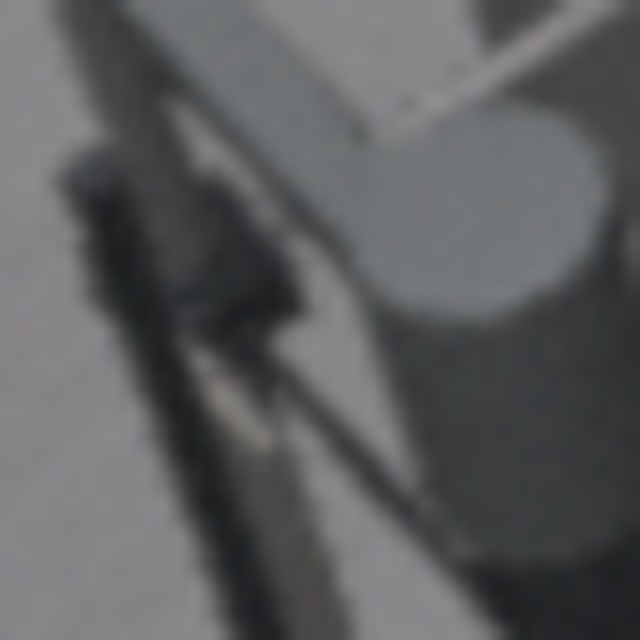

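View pics/s15.png

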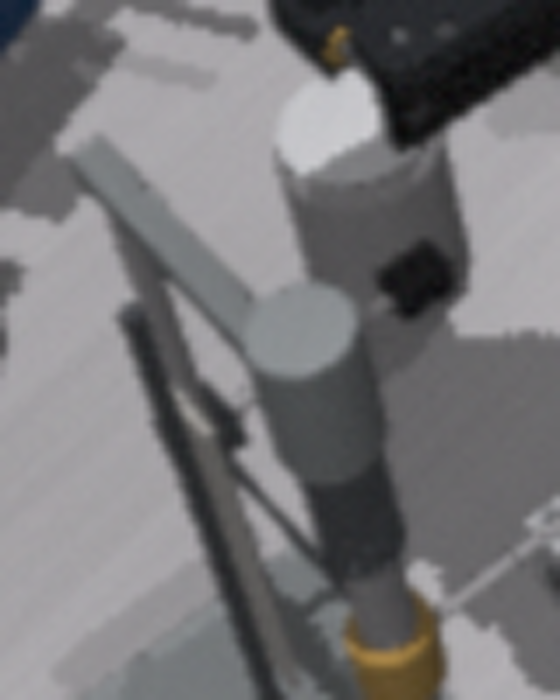

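```bash
python3 - <<'E'
from car import *
ims=np.mean([cv2.cvtColor(ctrl.get_image('side'),cv2.COLOR_RGB2GRAY).astype(float) for _ in range(8)],0)
np.save('now.npy',ims)
a0=cv2.cvtColor(cv2.imread('pics/side0.png'),cv2.COLOR_BGR2GRAY).astype(float)
# pointer line: model z fit. sample darkness centroid along v for each u
def line(g,z):
    out=[]
    for x in np.arange(.045,.080,.004):
        u,v=proj('side',fr(ST,(x,0,z)))[0]; ui=int(round(u))
        vs=np.arange(int(v)-4,int(v)+6); col=g[vs,ui]; 
        bg=np.median(col); w=np.clip(bg-col-8,0,None); 
        if w.sum()<5: continue
        out.append((ui,(w*vs).sum()/w.sum(),col.round().astype(int).tolist()))
    return out
for nm,g,z in(('0',a0,.2),('now',ims,.161)):
    o=line(g,z); 
    for r in o: print(nm,r[0],round(r[1],2),r[2])
E
```

```text
0 133 309.9 [61, 59, 61, 60, 44, 37, 47, 70, 108, 130]
0 132 309.0 [61, 59, 59, 63, 70, 49, 56, 82, 110, 130]
0 128 305.26 [88, 99, 104, 92, 62, 66, 98, 127, 133, 134]
0 127 304.55 [103, 116, 128, 122, 99, 68, 67, 97, 124, 134]
0 126 303.48 [127, 131, 133, 126, 92, 63, 64, 94, 124, 133]
0 125 302.44 [132, 134, 133, 123, 93, 65, 72, 96, 126, 133]
0 124 301.29 [136, 134, 134, 124, 94, 65, 74, 109, 128, 134]
now 135 316.4 [59, 70, 80, 82, 70, 62, 65, 93, 112, 115]
now 134 318.53 [95, 109, 119, 122, 101, 66, 64, 90, 113, 118]
now 133 317.82 [118, 125, 152, 159, 148, 114, 73, 68, 90, 112]
now 132 316.73 [154, 162, 162, 164, 151, 111, 73, 73, 100, 118]
now 131 315.47 [163, 166, 166, 165, 152, 113, 78, 85, 115, 134]
now 130 314.22 [165, 166, 166, 165, 152, 113, 82, 104, 134, 156]
now 129 313.03 [165, 166, 167, 164, 152, 114, 84, 110, 151, 162]
now 128 311.99 [164, 166, 165, 163, 150, 113, 90, 114, 153, 164]
```

```bash
python3 - <<'E'
from car import *
st()
a=ctrl.get_image('side');b=ctrl.get_image('top')
save(a,'s16.png');save(b,'t16.png')
print(brass(a)[0])
E
```

```text
t 30.5 p [0.5802 0.3159 0.2768] xhead 1.3983 z [-0.002 -0.001 -1.   ] F [ 0.25 -0.1  -0.03] gw 0.452 q [ 0.06  0.45 -0.85  1.33  0.34  1.5  -0.93]
[146.74 335.02]
```

View pics/s16.png

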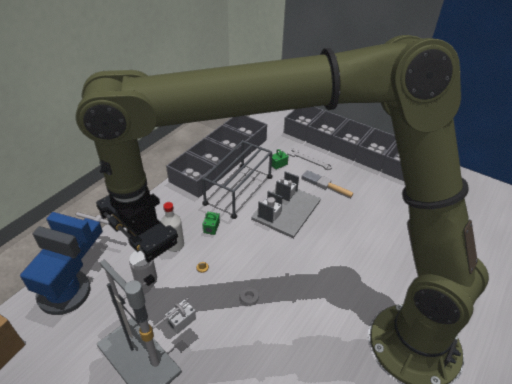

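View pics/t16.png

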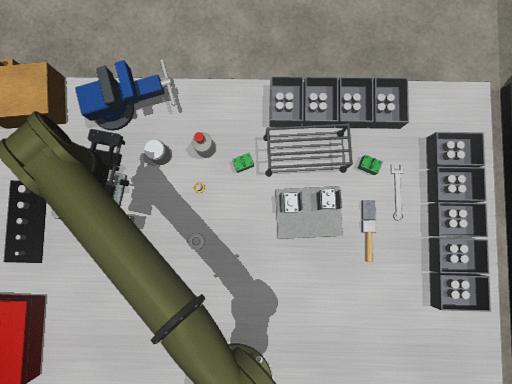

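```bash
python3 - <<'E'
from car import *
g1=np.load('now.npy').astype(np.float32); g0=cv2.cvtColor(cv2.imread('pics/side0.png'),cv2.COLOR_BGR2GRAY).astype(np.float32)
def match(r,guess,nm,q):
    l,t,w,h=r; k=8
    T=cv2.resize(g0[t:t+h,l:l+w],None,fx=k,fy=k,interpolation=cv2.INTER_CUBIC)
    L,Tp=l+guess[0]-4,t+guess[1]-4; S=cv2.resize(g1[Tp:Tp+h+8,L:L+w+8],None,fx=k,fy=k,interpolation=cv2.INTER_CUBIC)
    R=cv2.matchTemplate(S,T,cv2.TM_CCOEFF_NORMED); _,m,_,p=cv2.minMaxLoc(R)
    d=np.array([L+p[0]/k-l,Tp+p[1]/k-t])
    e=minimize(lambda e:np.sum((proj('side',fr(ST,(*q,.2-e[0])))[0]-proj('side',fr(ST,(*q,.2)))[0]-d)**2),[.039],method='Nelder-Mead',options=dict(xatol=1e-6)).x[0]
    print(nm,d,'score',round(m,2),'drop mm',round(e*1000,1))
match((115,285,8,11),(3,10),'marker corner',(.11,0))
match((117,286,6,9),(3,10),'marker corner b',(.11,0))
match((141,263,14,14),(2,10),'knob',(.11,-.085))
match((134,315,18,20),(3,10),'brass',(0,0))
match((122,297,7,9),(3,10),'pointer',(.06,0))
E
```

```text
marker corner [3.875 9.875] score 0.86 drop mm 39.7
marker corner b [3.75  9.875] score 0.93 drop mm 39.5
knob [1.5  9.75] score 0.57 drop mm 37.2
brass [3.125 9.375] score 0.62 drop mm 38.8
pointer [ 5.875 12.75 ] score 0.97 drop mm 53.7
```

```bash
python3 -c "
from bench import ctrl
print(ctrl.close_job())"
```

```text
the job is handed in; nothing more can be done
None
```

The job is handed in at about 30.5 s of the 72 s. No verdict was reported, so the result rests on my own checks below.

**What I did**
- I pressed on the board's lip and drew it out to its stop, about 150 mm.
- I took the ringed casting from the middle stall by its ends and slid it onto the lip. There I took it again by its sides and threaded the ring over the hook.
- I lowered it slowly until the wrist force read about zero, then let go. The scale went down only about 39 mm, well short of its 90 mm stop.
- I gripped the marker's knob, slid it down about 39 mm, released it and raised the gripper clear.

**Last checks**
- **Casting:** it hangs by its ring and is still; the carriage's image position did not change between pictures.
- **Other castings and bystanders:** the other two castings stand in their stalls. The bystanders look unmoved by eye; I did not measure them.
- **Marker against pointer:** by most measures they agree within about 2 mm, inside the 4 mm limit.
  - Marker drop was 38.3 mm from the tool and 39.2 to 39.7 mm from images.
  - Pointer drop was 38.5 mm from the tool, 38.8 mm from the carriage image and about 40 mm from the pointer's line.

**Checks that disagreed**
- Weight from the wrist force gave about 43 mm; I set it aside as too noisy.
- One by-eye reading of the pointer's tip put the marker up to 4 mm too low, at the limit. I put that down to reading error of about half a pixel.
- A picture match on the knob gave a drop of 37.2 mm with a weak score. One on the pointer gave 53.7 mm because it slid along the line, so I discarded it.

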